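# Put the round press under its cover

### The job

Take the burger press with the wide round foot off its hook under the wire shelf and stand it upright in the low tray, beside the jar. Then swing the clear cover down over it and press its front edge until the catch clicks and the cover stays fully shut. Leave the other two hanging tools on their hooks, and do not displace the jar or the oil bottle.

Things in the scene. Friction and masses are not known exactly. Their poses are not given: they have to be found in the camera images.
- press_mid (a point): middle of the burger press, on its axis 53 mm above its underside; z up along the handle. Steel round foot dia 64 x 12 mm (widest of the three tools), neck dia 24 mm up to 26 mm, black handle dia 32 mm from 24 to 72 mm above the underside, flat steel eye on top. Height 106 mm, 0.25 to 0.5 kg. It hangs upright on one of the rack's three hooks
- press_eye (a point): the press's eye: middle of the underside of its top bar, which rests on the hook, on the axis 100 mm above the press's underside. The eye is 30 mm wide along the tool's y, 6 mm thick along x, reaching from 70 to 106 mm; its opening is 20 mm wide, from 72 to 100 mm. The hook passes through it along x
- scraper_mid (a point): middle (53 mm above the underside) of a hanging tool with the same handle, eye and height as the press, but a flat blade foot 64 mm wide and 8 mm thick; leave it hanging
- tamper_mid (a point): middle (53 mm above the underside) of a hanging tool with the same handle, eye and height as the press, but a narrow round foot dia 36 mm; leave it hanging
- rack: fixed wire rack; origin on the table straight below where the middle tool hangs; x points into the rack, away from its open front (the side nearest the robot), y along it, z up. Hooks at y = -100, 0 and +100 mm. Posts 18 mm thick, 420 mm high, at y = +-175 mm, x = 60 and 200 mm
- hook_mid (a point): top of the middle hook where the eye rests, 215 mm above the table (the other hooks are alike, 100 mm to each side along the rack's y). Strip 10 mm wide, 4 mm thick, coming from a bar at x = +60 mm and ending at x = -15 mm in a lip that stands 8 mm higher. Lifting a tool by 8 to 24 mm frees its eye to come straight out along the rack's -x over the lip
- shelf_front (a point): middle of the front edge of the wire shelf above the hooks, 350 mm above the table; the shelf (10 mm thick) runs from here 230 mm into the rack and 180 mm to each side. A gripper pointing straight down does not fit over the hanging tools: come from the open front, tilted
- tray: fixed open tray; origin at the centre of its underside on the table, z up. 150 mm along its x, 230 mm along its y, walls 4 mm thick and 40 mm high, floor 6 mm thick. The cover is hinged on its +x rim; the spring catch is in the middle of the -x wall, sticking out up to 20 mm
- cover (a joint): angle of the clear cover, a hood 150 x 230 mm and 84 mm deep with 4 mm walls: 0 fully shut, growing as it opens to at most 1.4 rad. Stiff hinge (0.4 N m): it stays where it is left. The spring catch starts to resist at about 0.08 rad and is passed by 0.03 rad with 8 to 12 N pressed down on the front edge; then it holds the cover at 0
- cover_hinge (a point): middle of the cover's hinge axis, on the tray's +x rim at 40 mm height; the axis runs along the tray's y
- cover_edge (a point): middle of the upper front edge of the cover, 150 mm from the hinge and 84 mm above the rim when shut, turning with the cover; its flat top runs from here back to the hinge side. Push on that top to swing the cover down, and press it down here
- jar: loose jar dia 52 mm, 75 mm high, standing in the +y half of the tray; origin at the centre of its underside; leave it standing there
- oil: loose oil bottle dia 60 mm, 170 mm high, standing on the table between robot and rack; origin at the centre of its underside; leave it standing there
Things that resemble listed ones, but are neither listed nor needed, are in the scene too. Leave any blue or purple look-alike of the part that bears press_mid alone. What is shaped like the part that bears tamper_mid but purple is not meant.

How it is judged:
By the outcome, as a careful person would: the job done as asked, in the order asked, and still so for the second after the job is handed in, with the robot touching nothing.
It also fails if it takes over 72 s, if anything falls off the work surface, if the arm or the gripper's body presses on something with over 40 N, if the wrist force passes 120 N, or if a joint passes its speed limit or range.

### The arm

A 6-joint arm with a two-finger parallel gripper is mounted at the origin on the work surface. World frame = base frame: x ahead of the robot, y to its left, z up, the work surface at z = 0. Lengths are in m, angles in rad, forces in N, time in s.
With the tool pointing down it reaches from about 0.35 to 0.775 m from the base axis. Payload 5.5 kg.
Tool frame: the origin (TCP) lies on the centre line of the jaws, within the pads' length; the fingertips stand 11 mm ahead of it and the grasp point (between the pads) lies 8 mm behind it (env.tip_reach is the distance from the TCP to the fingertips, in m); z points along the fingers, x is the direction in which the jaws open and shut, and the axes are right-handed (so a half turn about z gives the same grasp; the last joint's range is limited). The gripper opens to 85 mm and grips with 20 to 120 N. Pads are 22 mm wide; open, the fingers measure 114 mm over their backs; the gripper's body (76 mm by 85 mm) begins 54 mm behind the grasp point. The pads swing forward as they close: fully open they stand 13 mm farther back than shut.
Start: joints at [-1.258, 0.313, 0.046, 1.304, 0, 1.431], TCP at [0.252, -0.517, 0.221] pointing down, gripper open.
Joint ranges: [-2.76, 2.76], [-0.86, 1.69], [-1.03, 1.26], [-2.2, 2.34], [-1.47, 1.5], [-3.14, 3.14]. Speed limits (rad/s): [2.57, 2.57, 3.14, 3.14, 3.14, 3.14].

### API

Orientations are given as a unit quaternion [w, x, y, z].
In Python, from workcell import env gives the robot as it stands.
- The arm moves only by the tool carry_out, never from a script. Its argument "moves" is one flat list of numbers, 7 for each row, row after row: the gripper command: -1 is shut, 1 is fully open, values between are in proportion, then the shift along the tool's x, y, z in m, then the turn, a rotation vector about the tool's x, y, z in degrees. A call has exactly 5 rows; each row shifts and turns the pose as measured when the row begins, along the tool's axes as they then stand; what a row does not reach is not made up. A row lasts 1/8 s, in which the tool goes at most 62.5 mm and 10.7 degrees, less where a joint would pass 70% of its speed; a pose out of reach is approached as far as the arm can. A call is refused whole if a number of a shift passes 0.0625 or a number of a turn 10.7, either way. A call with a gripper value outside its range is refused whole. The fingers move at their own pace and stop on an object; "squeeze" is the grip in N (left out, the last holds). Time passes only in rows, so rows that do not move let the fingers close, or fill a call up. It gives the time, the measured TCP pose, the force and the opening at its end, in the units of the state.
- env.get_state(): the state, without advancing time (a new reading comes with each control period).
- env.read_camera(name): name is "side" or "top"; returns the picture (480x640x3 uint8, red, green, blue); there is no depth.
- env.calibration(name): a dict with "camera_matrix" (3x3 intrinsics, pixels), "rvec" (rotation vector, rad) and "tvec" (3), from world to camera coordinates, as OpenCV has them. Camera axes: x right, y down, z forward; pixel columns grow to the right and rows downward; lengths in m; the calibration is good to about 2 mm. A picture is of the moment at which its call begins. calibration takes no time and is no camera call.
- env.hand_in(): hands the job in, once; it reports no verdict.
The state is a dict: "clock": time; "joint_pos": joint angles; "qvel": joint speeds; "tau": joint torques, N m; "tcp_pos": TCP position; "orientation": TCP orientation; "wrist_force": force on the tool from outside, world axes, zero at the start; "ft_torque": the same for the moment, N m; "finger_gap": finger opening in m.
Only numpy, scipy, OpenCV 4.12 (cv2) and the standard library are available. Lean on these libraries where they do the work, as an engineer would, in place of code of your own. Each camera call takes 0.05 s, during which the arm holds its last target. There are 200 camera calls.

## Working session

There is one attempt and no reset: what is moved stays moved. The work goes in short steps, Python scripts to look and compute and a tool call to move; the robot and the scene stay as the last step left them, time stands still between calls to the robot, and variables do not carry over. Pictures are saved under pics/ and viewed, about 8 in all and at most 12, crops included, and the job is handed in when it is done.

Besides the shell and the picture viewer there is one more tool, called as a command line: name --argument value ..., lists and objects as JSON in quotes. carry_out: Moves the arm, as the interface text tells. Its arguments: {"type":"object","properties":{"moves":{"type":"array"},"squeeze":{"type":"number"}},"required":["moves"]}

```bash
ls; mkdir -p pics; python3 - <<'E'
from workcell import env
import cv2
for n in("side","top"):
    cv2.imwrite(f"pics/{n}0.png",env.read_camera(n)[:,:,::-1])
    c=env.calibration(n); R=cv2.Rodrigues(c["rvec"])[0]; print(n,c["camera_matrix"].tolist(),(-R.T@c["tvec"].ravel()).round(3),R.round(2).tolist())
print(env.get_state(),env.tip_reach)
E
```

```text
pics
side [[458.5651650151869, 0.0, 317.0877953763657], [0.0, 458.5651650151869, 239.54712336010417], [0.0, 0.0, 1.0]] [0.156 0.713 0.663] [[-0.91, -0.42, 0.0], [-0.22, 0.47, -0.85], [0.36, -0.77, -0.52]]
top [[494.63527557909316, 0.0, 314.1806590689899], [0.0, 494.63527557909316, 237.87560583721674], [0.0, 0.0, 1.0]] [0.345 0.039 1.153] [[0.02, -1.0, -0.01], [-0.99, -0.02, -0.14], [0.14, 0.01, -0.99]]
{'clock': 0.1, 'joint_pos': array([-1.25756984e+00,  3.13930297e-01,  4.50955739e-02,  1.30359304e+00,
        3.63701198e-05,  1.43120013e+00]), 'qvel': array([-5.98746194e-05,  1.02666405e-03,  2.29664651e-03,  7.67519793e-04,
       -4.93580222e-04, -1.03097746e-03]), 'tau': array([ 1.61166361e-03, -4.81728637e+01,  2.99242616e+01,  1.28235959e-02,
       -5.63529818e-05, -7.95766312e-06]), 'tcp_pos': array([ 0.25142442, -0.5166003 ,  0.22039643]), 'orientation': array([-5.38541687e-04,  8.47792573e-01, -5.30327339e-01, -6.12945335e-04]), 'wrist_force': array([-0.39611415,  0.13880739, -0.41128464]), 'ft_torque': array([ 0.07208619,  0.01609408, -0.01179221]), 'finger_gap': 0.08571984614088732} 0.011
```

View pics/side0.png

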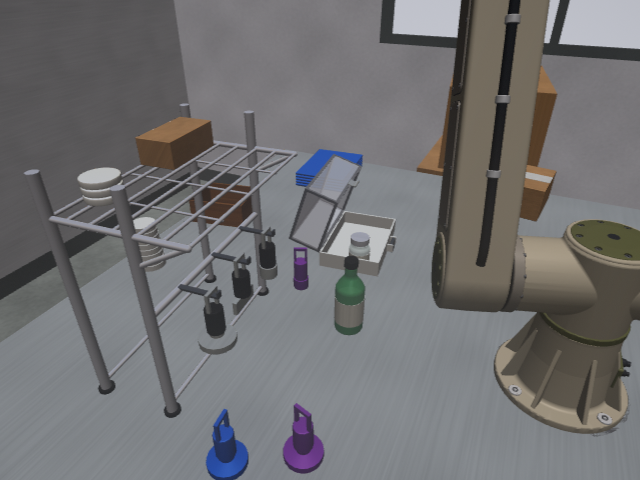

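View pics/top0.png

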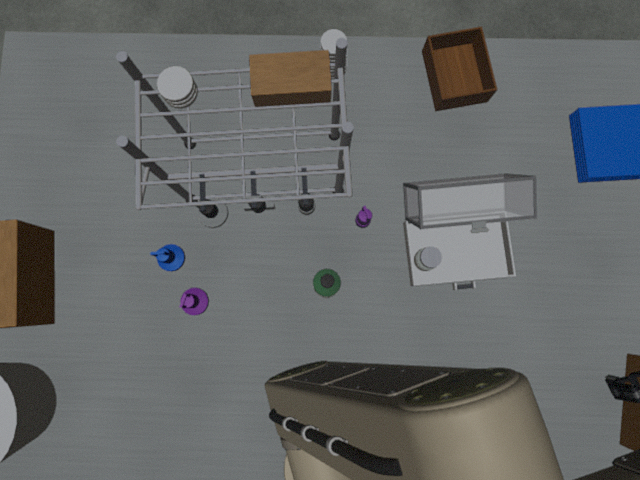

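The press with the wide foot hangs on the hook at the left end, around side pixel (217,338) and top pixel (213,212). The tray is at about top pixel (460,250), and its cover is open. I'll enlarge these areas to measure them.

```bash
python3 - <<'E'
import cv2,numpy as np
s=cv2.imread("pics/side0.png");t=cv2.imread("pics/top0.png")
def crop(im,x,y,w,h,k):
    c=cv2.resize(im[y:y+h,x:x+w],None,fx=k,fy=k,interpolation=cv2.INTER_CUBIC)
    for i in range(0,w,10): cv2.line(c,(i*k,0),(i*k,8 if i%50 else 16),(0,255,255),1); 
    for i in range(0,h,10): cv2.line(c,(0,i*k),(8 if i%50 else 16,i*k),(0,255,255),1)
    return c
a=crop(s,170,220,130,150,4);b=crop(t,180,160,140,75,2)
im=np.zeros((600,800,3),np.uint8);im[:600,:520]=a;im[:150,520:800]=b
c=crop(t,180,170,70,60,4);im[155:395,520:800]=c
c=crop(t,245,170,80,50,3);im[400:550,520:760]=c
cv2.imwrite("pics/c1.png",im)
im=np.zeros((600,800,3),np.uint8)
a=crop(s,285,150,120,130,4);im[:520,:480]=a
b=crop(t,395,165,150,130,2);im[:260,490:790]=b
b=crop(t,395,200,65,95,3);im[265:550,490:685]=b
cv2.imwrite("pics/c2.png",im)
E
```

```text
(no output)
```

View pics/c1.png

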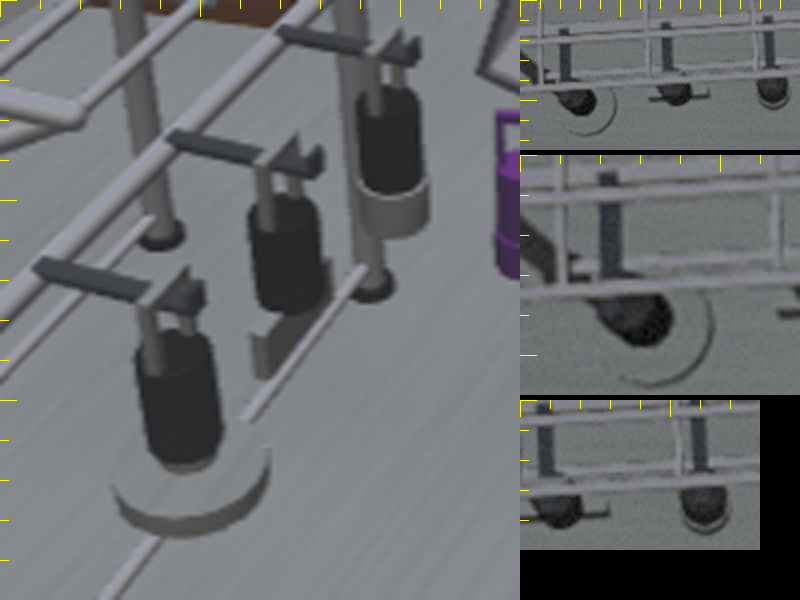

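View pics/c2.png

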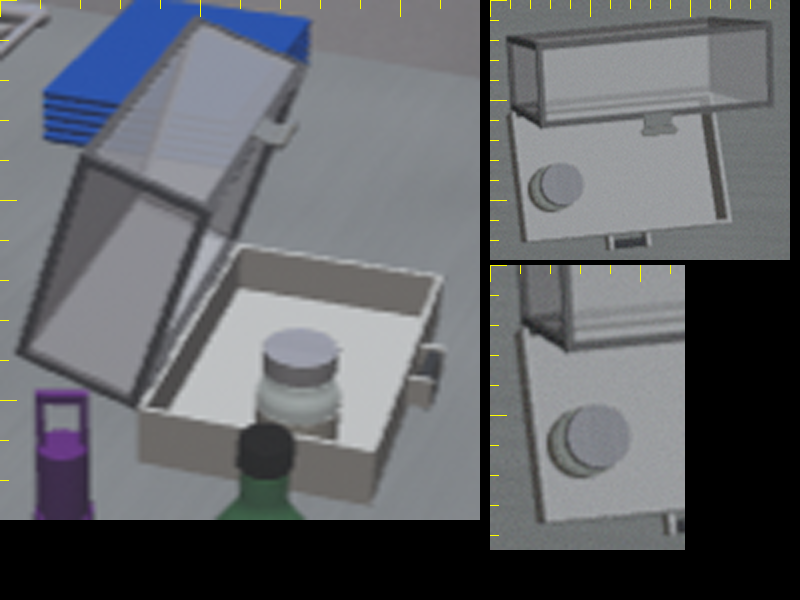

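```bash
cat > h.py <<'E'
import cv2,numpy as np
from scipy.optimize import least_squares
from scipy.spatial.transform import Rotation as Ro
from workcell import env
CAL={n:env.calibration(n) for n in("side","top")}
def proj(n,p):
    c=CAL[n];return cv2.projectPoints(np.float64(p).reshape(-1,1,3),c["rvec"],c["tvec"],c["camera_matrix"],None)[0].reshape(-1,2)
def fr(q,p):
    p=np.atleast_2d(p);c,s=np.cos(q[2]),np.sin(q[2])
    return np.c_[q[0]+c*p[:,0]-s*p[:,1],q[1]+s*p[:,0]+c*p[:,1],p[:,2]]
def fit(res,x0,names):
    r=least_squares(res,x0,loss="soft_l1",f_scale=1.5);print(names,r.x.round(4).tolist());print(res(r.x).reshape(-1,2).round(1).tolist());return r.x
E
cat > m.py <<'E'
from h import *
S=[((60,-175,0),(263,291.8)),((200,-175,0),(210.2,278.8)),((60,175,0),(172,409)),((200,175,0),(106,386)),
((200,175,420),(38,175)),((60,175,420),(120,190)),((60,-175,420),(250,116)),((200,-175,420),(185,107)),
((0,100,168),(215,316)),((0,100,187),(214,306)),((0,0,187),(241,271)),((0,-100,187),(267.5,243))]
T=[((60,175,420),(122,143)),((200,175,420),(124,59)),((60,-175,420),(348,128)),((200,-175,420),(342,43)),((0,100,120),(212.3,211.5)),((0,-100,115),(307,209))]
def res(q): return np.r_[(proj("side",fr(q,[np.array(a)/1e3 for a,b in S]))-[b for a,b in S]).ravel(),(proj("top",fr(q,[np.array(a)/1e3 for a,b in T]))-[b for a,b in T]).ravel()]
q=fit(res,[.45,.15,0],"rack")
print("press mid",fr(q,[0,.1,.168]))
S2=[((75,115,40),(320,251.8)),((-75,115,40),(379,263)),((75,-115,40),(344.5,211.8)),((-75,-115,40),(395.8,219.5))]
T2=[((-75,115,40),(412.5,285)),((-75,-115,40),(515,275)),((75,115,40),(405,221.5))]
SC=[((-150,115,0),(337.5,202.5)),((-150,115,84),(306.3,188.8)),((-150,-115,0),(360.8,166.3)),((-150,-115,84),(333.8,154.5)),((0,115,84),(290,238))]
TC=[((-150,115,84),(404,184)),((-150,-115,84),(535.5,176)),((-150,115,0),(421,227.5)),((-150,-115,0),(535,217))]
def cov(q,p):
    p=np.array(p)/1e3;c,s=np.cos(q[3]),np.sin(q[3])
    return fr(q,[.075+c*p[0]+s*p[2],p[1],.04-s*p[0]+c*p[2]])[0]
def res(q):
    f=lambda a:fr(q,np.array(a)/1e3)[0]
    return np.r_[(proj("side",[f(a) for a,b in S2]+[cov(q,a) for a,b in SC])-[b for a,b in S2+SC]).ravel(),(proj("top",[f(a) for a,b in T2]+[cov(q,a) for a,b in TC])-[b for a,b in T2+TC]).ravel()]
t=fit(res,[.35,-.25,0,1.2],"tray")
print("edge",cov(t,(-150,0,84)),"hinge",fr(t,[.075,0,.04]))
def res(x): return np.r_[(proj("side",[*x,.081])-[(360,236.3)]).ravel(),(proj("top",[*x,.081])-[(430.7,257.3)]).ravel()]
j=fit(res,[.3,-.2],"jar")
def res(x): return np.r_[(proj("side",[*x,.17])-[(351,259)]).ravel(),(proj("top",[*x,.17])-[(327,282)]).ravel()]
o=fit(res,[.3,0],"oil")
d=j-t[:2];c,s=np.cos(t[2]),np.sin(t[2]);print("jar in tray",c*d[0]+s*d[1],-s*d[0]+c*d[1])
E
python3 m.py
```

```text
rack [0.5508, 0.1693, 0.0813]
[[0.4, 0.2], [0.8, 0.7], [1.6, 1.9], [2.0, 2.2], [-5.3, -2.8], [-1.7, -2.0], [-0.4, -4.1], [-0.1, -2.4], [0.8, 0.9], [0.4, 1.8], [3.1, 2.3], [1.0, 2.0], [1.0, -1.9], [-1.4, -2.5], [0.6, -1.0], [0.4, -0.2], [1.4, 1.8], [0.4, -1.0]]
press mid [[0.54264224 0.26899449 0.168     ]]
tray [0.4894, -0.2747, 0.1117, 1.2797]
[[-0.6, 0.8], [0.0, 0.6], [-0.1, -0.7], [0.4, -0.3], [0.0, 0.8], [-2.0, 0.1], [0.8, 0.1], [-0.6, -0.1], [-1.1, 0.9], [0.6, 0.4], [0.4, 1.0], [0.3, -1.8], [13.7, 1.6], [-0.9, -1.1], [-0.8, 0.5], [0.7, 0.4]]
edge [ 0.60115393 -0.26213229  0.20779896] hinge [[ 0.56397699 -0.26630176  0.04      ]]
jar [0.4629, -0.2001]
[[0.5, 0.8], [0.2, -0.6]]
oil [0.4015, 0.0256]
[[1.1, 0.9], [0.1, -1.4]]
jar in tray -0.01802398658889843 0.07707662492608013
```

```bash
cat >> h.py <<'E'
def quatR(q): return Ro.from_quat([q[1],q[2],q[3],q[0]])
def target(az,tilt,R0):
    a=np.array([np.cos(tilt)*np.cos(az),np.cos(tilt)*np.sin(az),-np.sin(tilt)])
    x=np.array([-np.sin(az),np.cos(az),0])
    c=[Ro.from_matrix(np.c_[s*x,np.cross(a,s*x),a]) for s in(1,-1)]
    return min(c,key=lambda r:(R0.inv()*r).magnitude())
def plan(pos,az,tilt,grip,n=5,lead=1.0):
    s=env.get_state();R0=quatR(s["orientation"]);p0=s["tcp_pos"];R1=target(az,np.radians(tilt),R0)
    rv=(R0.inv()*R1).as_rotvec();d=np.array(pos)-p0
    print("clk",s["clock"],"dist",np.linalg.norm(d).round(4),"deg",np.degrees(np.linalg.norm(rv)).round(1),"F",s["wrist_force"].round(1),"gap",s["finger_gap"].round(4),"q",s["joint_pos"].round(2))
    out=[]
    for i in range(n):
        R=R0*Ro.from_rotvec(rv*i/n)
        out+=[grip,*R.inv().apply(d/n).round(4),*np.degrees(rv/n).round(1)]
    for i in range(n): print(",".join(f"{v:g}" for v in out[7*i:7*i+7])+",")
E
python3 - <<'E'
from h import *
c=CAL["top"];
def ray(px,z):
    R=cv2.Rodrigues(c["rvec"])[0];C=-R.T@c["tvec"].ravel()
    d=R.T@np.linalg.inv(c["camera_matrix"])@[*px,1];return C+d*(z-C[2])/d[2]
q=(.5508,.1693,.0813)
for px in((137,208),(351,194)):
    p=ray(px,.35)[:2]-q[:2];print("shelf front in rack",np.cos(q[2])*p[0]+np.sin(q[2])*p[1],-np.sin(q[2])*p[0]+np.cos(q[2])*p[1])
print(ray((212.3,211.5),.127),ray((363,217),.08))
def res(x): return (proj("side",[[*x,.168],[*x,.187]])-[(215,316),(214,306)]).ravel()
print(least_squares(res,[.54,.27]).x)
plan((.46,-.12,.36),0.0,50,.4,10)
E
```

```text
shelf front in rack -0.031147031875296396 0.17983209490748375
shelf front in rack -0.02982874440748885 -0.17667601296319196
[0.54506015 0.27058326 0.127     ] [ 0.54807089 -0.05229202  0.08      ]
[0.54546169 0.26665431]Traceback (most recent call last):
  File "<stdin>", line 12, in <module>
  File "h.py", line 22, in plan
    print("clk",s["clock"],"dist",np.linalg.norm(d).round(4),"deg",np.degrees(np.linalg.norm(rv)).round(1),"F",s["wrist_force"].round(1),"gap",s["finger_gap"].round(4),"q",s["joint_pos"].round(2))
                                                                                                                                               ^^^^^^^^^^^^^^^^^^^^^
AttributeError: 'float' object has no attribute 'round'
```

```bash
sed -i 's/s\["finger_gap"\].round(4)/round(float(s["finger_gap"]),4)/' h.py; python3 - <<'E'
from h import *
plan((.46,-.12,.36),0.0,50,.4,10)
E
```

```text
clk 0.1 dist 0.4693 deg 47.4 F [-0.4  0.1 -0.4] gap 0.0857 q [-1.26  0.31  0.05  1.3   0.    1.43]
0.4,-0.0266,-0.0361,-0.0139,3.9,0.9,2.5,
0.4,-0.0279,-0.0358,-0.0119,3.9,0.9,2.5,
0.4,-0.0293,-0.0353,-0.0099,3.9,0.9,2.5,
0.4,-0.0307,-0.0346,-0.008,3.9,0.9,2.5,
0.4,-0.032,-0.0338,-0.0061,3.9,0.9,2.5,
0.4,-0.0334,-0.0327,-0.0044,3.9,0.9,2.5,
0.4,-0.0347,-0.0315,-0.0027,3.9,0.9,2.5,
0.4,-0.036,-0.0301,-0.0012,3.9,0.9,2.5,
0.4,-0.0373,-0.0285,0.0003,3.9,0.9,2.5,
0.4,-0.0385,-0.0268,0.0016,3.9,0.9,2.5,
```

carry_out --moves '[0.4,-0.0266,-0.0361,-0.0139,3.9,0.9,2.5,0.4,-0.0279,-0.0358,-0.0119,3.9,0.9,2.5,0.4,-0.0293,-0.0353,-0.0099,3.9,0.9,2.5,0.4,-0.0307,-0.0346,-0.008,3.9,0.9,2.5,0.4,-0.032,-0.0338,-0.0061,3.9,0.9,2.5]'

```text
clock: 0.72
tcp_pos: [0.3582, -0.3142, 0.2887]
orientation: [-0.129, 0.768, -0.615, 0.122]
wrist_force: [0.3, 0.1, 0.4]
finger_gap: 0.0601
```

carry_out --moves '[0.4,-0.0334,-0.0327,-0.0044,3.9,0.9,2.5,0.4,-0.0347,-0.0315,-0.0027,3.9,0.9,2.5,0.4,-0.036,-0.0301,-0.0012,3.9,0.9,2.5,0.4,-0.0373,-0.0285,0.0003,3.9,0.9,2.5,0.4,-0.0385,-0.0268,0.0016,3.9,0.9,2.5]'

```text
clock: 1.35
tcp_pos: [0.4664, -0.1121, 0.3631]
orientation: [0.25, -0.653, 0.673, -0.241]
wrist_force: [0.4, 0.2, -0.6]
finger_gap: 0.0597
```

```bash
python3 - <<'E'
from h import *
print(env.get_state()["tcp_pos"])
a=np.array([.732,.226,-.643])
plan(np.array([.5487,.2701,.1658])-.14*a,.3,40,.4,10)
E
```

```text
[ 0.46637892 -0.11212552  0.36309239]
clk 1.35 dist 0.3672 deg 20.6 F [ 0.4  0.2 -0.6] gap 0.0597 q [-0.68 -0.43 -0.54  0.88  0.43  2.62]
0.4,-0.0348,0.0096,0.0069,0.9,-1.2,-1.4,
0.4,-0.0348,0.0089,0.0075,0.9,-1.2,-1.4,
0.4,-0.0349,0.0081,0.0081,0.9,-1.2,-1.4,
0.4,-0.0349,0.0074,0.0087,0.9,-1.2,-1.4,
0.4,-0.0349,0.0067,0.0093,0.9,-1.2,-1.4,
0.4,-0.0348,0.006,0.01,0.9,-1.2,-1.4,
0.4,-0.0347,0.0054,0.0107,0.9,-1.2,-1.4,
0.4,-0.0346,0.0047,0.0113,0.9,-1.2,-1.4,
0.4,-0.0345,0.0041,0.012,0.9,-1.2,-1.4,
0.4,-0.0343,0.0034,0.0127,0.9,-1.2,-1.4,
```

carry_out --moves '[0.4,0,0,0,0,0,-10.6,0.4,0,0,0,0,0,-10.6,0.4,0,0,0,0,0,-10.6,0.4,0,0,0,0,0,-10.6,0.4,0,0,0,0,0,-10.6]'

```text
clock: 1.98
tcp_pos: [0.4648, -0.1052, 0.362]
orientation: [-0.116, 0.887, -0.303, 0.328]
wrist_force: [0.0, -0.0, -0.3]
finger_gap: 0.0597
```

carry_out --moves '[0.4,0,0,0,0,0,-10.6,0.4,0,0,0,0,0,-10.6,0.4,0,0,0,0,0,-10.6,0.4,0,0,0,0,0,-10.6,0.4,0,0,0,0,0,-10.6]'

```text
clock: 2.6
tcp_pos: [0.4629, -0.1039, 0.3589]
orientation: [0.044, 0.929, 0.131, 0.343]
wrist_force: [0.1, 0.1, -0.4]
finger_gap: 0.0597
```

carry_out --moves '[0.4,0,0,0,0,0,-10.6,0.4,0,0,0,0,0,-10.6,0.4,0,0,0,0,0,-10.6,0.4,0,0,0,0,0,-10.6,0.4,0,0,0,0,0,-10.6]'

```text
clock: 3.22
tcp_pos: [0.461, -0.1026, 0.3558]
orientation: [0.192, 0.77, 0.537, 0.285]
wrist_force: [0.5, 0.5, -0.1]
finger_gap: 0.0596
```

```bash
python3 - <<'E'
from h import *
print(env.get_state()["tcp_pos"])
a=np.array([.732,.226,-.643])
plan(np.array([.5487,.2701,.1658])-.14*a,.3,40,.4,10)
E
```

```text
[ 0.46097649 -0.10263476  0.35576318]
clk 3.225 dist 0.3557 deg 35.9 F [ 0.5  0.5 -0.1] gap 0.0596 q [-0.67 -0.44 -0.55  0.88  0.42 -0.19]
0.4,0.0293,-0.019,0.0071,-0.8,1.3,-3.3,
0.4,0.0301,-0.0174,0.0075,-0.8,1.3,-3.3,
0.4,0.0309,-0.0158,0.008,-0.8,1.3,-3.3,
0.4,0.0315,-0.0141,0.0085,-0.8,1.3,-3.3,
0.4,0.0321,-0.0124,0.0091,-0.8,1.3,-3.3,
0.4,0.0325,-0.0107,0.0097,-0.8,1.3,-3.3,
0.4,0.0328,-0.009,0.0103,-0.8,1.3,-3.3,
0.4,0.0331,-0.0072,0.011,-0.8,1.3,-3.3,
0.4,0.0332,-0.0055,0.0116,-0.8,1.3,-3.3,
0.4,0.0331,-0.0038,0.0123,-0.8,1.3,-3.3,
```

carry_out --moves '[0.4,0.0293,-0.019,0.0071,-0.8,1.3,-3.3,0.4,0.0301,-0.0174,0.0075,-0.8,1.3,-3.3,0.4,0.0309,-0.0158,0.008,-0.8,1.3,-3.3,0.4,0.0315,-0.0141,0.0085,-0.8,1.3,-3.3,0.4,0.0321,-0.0124,0.0091,-0.8,1.3,-3.3]'

```text
clock: 3.85
tcp_pos: [0.452, 0.0697, 0.302]
orientation: [0.228, 0.659, 0.643, 0.315]
wrist_force: [-0.1, 0.1, 0.3]
finger_gap: 0.0595
```

carry_out --moves '[0.4,0.0325,-0.0107,0.0097,-0.8,1.3,-3.3,0.4,0.0328,-0.009,0.0103,-0.8,1.3,-3.3,0.4,0.0331,-0.0072,0.011,-0.8,1.3,-3.3,0.4,0.0332,-0.0055,0.0116,-0.8,1.3,-3.3,0.4,0.0331,-0.0038,0.0123,-0.8,1.3,-3.3]'

```text
clock: 4.47
tcp_pos: [0.4398, 0.245, 0.2465]
orientation: [0.257, 0.529, 0.735, 0.339]
wrist_force: [1.5, -0.5, -0.4]
finger_gap: 0.0597
```

```bash
python3 - <<'E'
from h import *
print(env.get_state()["tcp_pos"])
a=np.array([.732,.226,-.643])
plan(np.array([.5487,.2701,.1658])-.08*a,.3,40,.4,5)
t=env.read_camera("top");s=env.read_camera("side")
cv2.imwrite("pics/top1f.png",t[:,:,::-1]);cv2.imwrite("pics/side1f.png",s[:,:,::-1])
im=np.zeros((600,800,3),np.uint8)
im[:, :400]=cv2.resize(s[180:380,150:283+0],(400,600),interpolation=cv2.INTER_CUBIC)
im[:450,400:]=cv2.resize(t[150:330,140:300],(400,450),interpolation=cv2.INTER_CUBIC)
cv2.imwrite("pics/v1.png",im[:,:,::-1])
E
```

```text
[0.43982415 0.24497877 0.24647573]
clk 4.475 dist 0.0586 deg 1.4 F [ 1.5 -0.5 -0.4] gap 0.0597 q [ 0.4  -0.45 -1.    0.14 -0.08  0.04]
0.4,-0.0017,0.0019,0.0115,0.1,0,0.3,
0.4,-0.0016,0.0019,0.0115,0.1,0,0.3,
0.4,-0.0016,0.0019,0.0115,0.1,0,0.3,
0.4,-0.0016,0.0019,0.0114,0.1,0,0.3,
0.4,-0.0016,0.0019,0.0114,0.1,0,0.3,
```

View pics/v1.png

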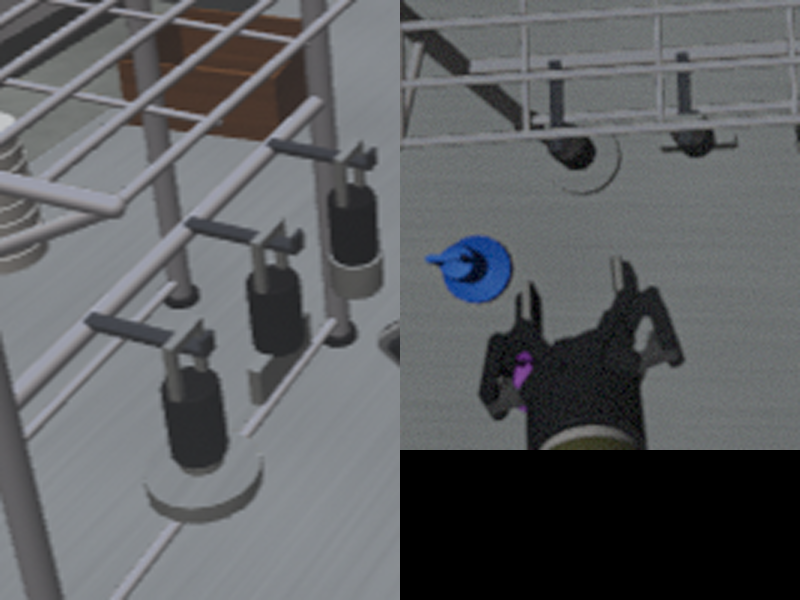

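The gripper lines up with the handle of the wide-foot press: fingers near (530,290) and (620,265) in the right panel, handle at (575,150). The blue look-alike stays off to the left. I'm going in.

carry_out --moves '[0.4,-0.0017,0.0019,0.0115,0.1,0,0.3,0.4,-0.0016,0.0019,0.0115,0.1,0,0.3,0.4,-0.0016,0.0019,0.0115,0.1,0,0.3,0.4,-0.0016,0.0019,0.0114,0.1,0,0.3,0.4,-0.0016,0.0019,0.0114,0.1,0,0.3]'

```text
clock: 5.2
tcp_pos: [0.4932, 0.251, 0.2138]
orientation: [0.249, 0.541, 0.729, 0.338]
wrist_force: [1.2, -0.2, 0.4]
finger_gap: 0.0596
```

```bash
python3 - <<'E'
from h import *
print(env.get_state()["tcp_pos"])
plan(np.array([.5487,.2701,.1658]),.3,40,.4,5)
E
```

```text
[0.49322915 0.25099112 0.21383023]
clk 5.2 dist 0.0758 deg 0.5 F [ 1.2 -0.2  0.4] gap 0.0596 q [ 0.35 -0.27 -0.99 -0.01 -0.04  0.04]
0.4,0.0004,0.0003,0.0152,-0.1,0,-0.1,
0.4,0.0004,0.0003,0.0152,-0.1,0,-0.1,
0.4,0.0004,0.0002,0.0152,-0.1,0,-0.1,
0.4,0.0004,0.0002,0.0152,-0.1,0,-0.1,
0.4,0.0004,0.0002,0.0152,-0.1,0,-0.1,
```

carry_out --moves '[0.4,0.0004,0.0003,0.0152,-0.1,0,-0.1,0.4,0.0004,0.0003,0.0152,-0.1,0,-0.1,0.4,0.0004,0.0002,0.0152,-0.1,0,-0.1,0.4,0.0004,0.0002,0.0152,-0.1,0,-0.1,0.4,0.0004,0.0002,0.0152,-0.1,0,-0.1]'

```text
clock: 5.82
tcp_pos: [0.5545, 0.2693, 0.1635]
orientation: [0.254, 0.538, 0.728, 0.34]
wrist_force: [0.7, -0.0, 0.5]
finger_gap: 0.06
```

```bash
python3 - <<'E'
from h import *
print(env.get_state()["tcp_pos"])
plan(np.array([.5487,.2701,.1658]),.3,40,.4,1)
t=env.read_camera("top");s=env.read_camera("side")
im=np.zeros((600,800,3),np.uint8)
im[:, :400]=cv2.resize(s[180:380,150:283+0],(400,600),interpolation=cv2.INTER_CUBIC)
im[:450,400:]=cv2.resize(t[150:330,140:300],(400,450),interpolation=cv2.INTER_CUBIC)
cv2.imwrite("pics/v2.png",im[:,:,::-1])
E
```

```text
[0.55451049 0.26932138 0.16348328]
clk 5.825 dist 0.0063 deg 0.4 F [ 0.7 -0.   0.5] gap 0.06 q [ 0.34 -0.04 -0.98 -0.25 -0.04  0.03]
0.4,0.0024,-0.0016,-0.0056,0.2,0.3,-0,
```

View pics/v2.png

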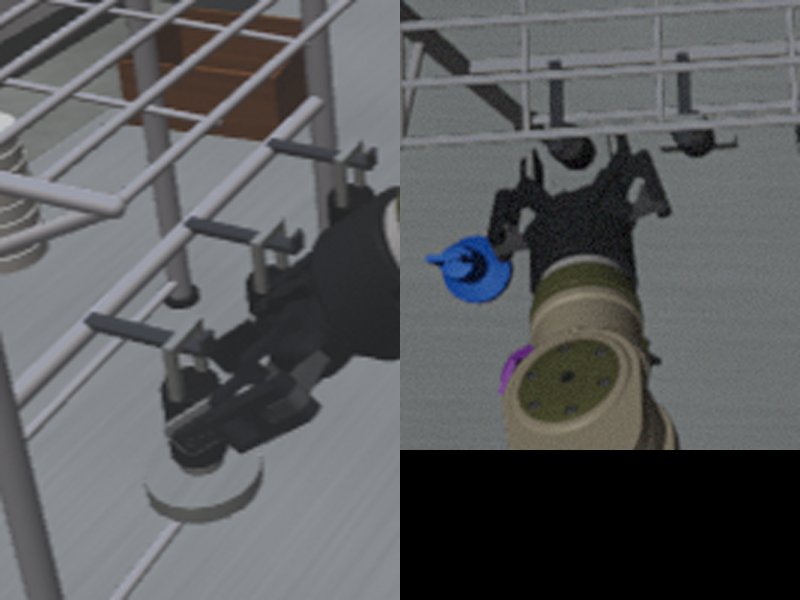

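The fingers straddle the handle, around (200,420) in the left panel, and the body is clear of the hook lip. I'll back off a few millimetres and close.

carry_out --moves '[0.4,0.002,-0.001,-0.005,0.2,0.3,0,-1,0,0,0,0,0,0,-1,0,0,0,0,0,0,-1,0,0,0,0,0,0,-1,0,0,0,0,0,0]' --squeeze 60

```text
clock: 6.55
tcp_pos: [0.5482, 0.2694, 0.1655]
orientation: [0.25, 0.538, 0.73, 0.339]
wrist_force: [0.6, 1.0, -1.6]
finger_gap: 0.0284
```

```bash
python3 - <<'E'
from h import *
p=env.get_state()["tcp_pos"];print(p)
plan(p+[0,0,.016],.3,40,-1,3)
plan(p+[-.0997*.5,-.0081*.5,.02],.3,40,-1,5)
E
```

```text
[0.54817913 0.26936716 0.16550339]
clk 6.55 dist 0.016 deg 0.2 F [ 0.6  1.  -1.6] gap 0.0284 q [ 0.34 -0.05 -0.98 -0.23 -0.03  0.03]
-1,0,0.0041,-0.0034,-0.1,0,-0,
-1,0,0.0041,-0.0034,-0.1,0,-0,
-1,0,0.0041,-0.0034,-0.1,0,-0,
clk 6.55 dist 0.0539 deg 0.2 F [ 0.6  1.  -1.6] gap 0.0284 q [ 0.34 -0.05 -0.98 -0.23 -0.03  0.03]
-1,0.0022,-0.0032,-0.01,-0,0,-0,
-1,0.0022,-0.0032,-0.01,-0,0,-0,
-1,0.0022,-0.0032,-0.01,-0,0,-0,
-1,0.0022,-0.0032,-0.01,-0,0,-0,
-1,0.0022,-0.0032,-0.01,-0,0,-0,
```

carry_out --moves '[-1,0,0.0041,-0.0034,-0.1,0,0,-1,0,0.0041,-0.0034,-0.1,0,0,-1,0,0.0041,-0.0034,0,0,0,-1,0,0,0,0,0,0,-1,0,0,0,0,0,0]'

```text
clock: 7.18
tcp_pos: [0.5459, 0.2685, 0.1793]
orientation: [0.249, 0.539, 0.73, 0.338]
wrist_force: [-0.4, 0.5, -3.6]
finger_gap: 0.0285
```

```bash
python3 - <<'E'
from h import *
p=env.get_state()["tcp_pos"];print(p)
plan(p+[-.0997*.5,-.0081*.5,.003],.3,40,-1,5)
t=env.read_camera("top");s=env.read_camera("side")
im=np.zeros((600,800,3),np.uint8)
im[:, :500]=cv2.resize(s[240:360,180:280],(500,600),interpolation=cv2.INTER_CUBIC)
im[:360,500:]=cv2.resize(t[180:240,185:235],(300,360),interpolation=cv2.INTER_CUBIC)
cv2.imwrite("pics/v3.png",im[:,:,::-1])
E
```

```text
[0.54592325 0.26851384 0.17931817]
clk 7.175 dist 0.0501 deg 0.3 F [-0.4  0.5 -3.6] gap 0.0285 q [ 0.34 -0.09 -0.96 -0.17 -0.03  0.03]
-1,0.0022,-0.0059,-0.0078,-0.1,0,-0,
-1,0.0022,-0.0059,-0.0078,-0.1,0,-0,
-1,0.0022,-0.0058,-0.0078,-0.1,0,-0,
-1,0.0022,-0.0058,-0.0079,-0.1,0,-0,
-1,0.0022,-0.0058,-0.0079,-0.1,0,-0,
```

View pics/v3.png

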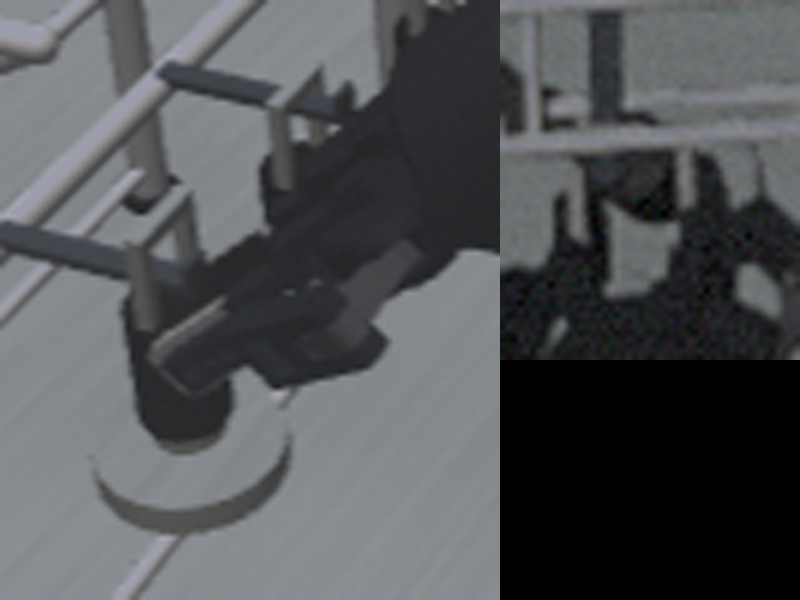

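The press is lifted and held. The eye bar at (160,225) is clear of its hook, the pads are on the handle, and the load is 3.6 N. I'll pull it straight out along the rack's -x.

carry_out --moves '[-1,0.0022,-0.0059,-0.0078,-0.1,0,0,-1,0.0022,-0.0059,-0.0078,-0.1,0,0,-1,0.0022,-0.0058,-0.0078,0,0,0,-1,0.0022,-0.0058,-0.0079,0,0,0,-1,0.0022,-0.0058,-0.0079,0,0,0]'

```text
clock: 7.9
tcp_pos: [0.4941, 0.2656, 0.1841]
orientation: [0.249, 0.539, 0.73, 0.337]
wrist_force: [-0.4, -0.7, -4.5]
finger_gap: 0.0286
```

```bash
python3 - <<'E'
from h import *
p=env.get_state()["tcp_pos"];print(p)
plan(p+[-.02,0,.09],.3,40,-1,5)
t=env.read_camera("top");s=env.read_camera("side")
cv2.imwrite("pics/v4s.png",s[:,:,::-1])
E
```

```text
[0.49411367 0.26559482 0.18407379]
clk 7.9 dist 0.0922 deg 0.4 F [-0.4 -0.7 -4.5] gap 0.0286 q [ 0.39 -0.2  -1.03 -0.12 -0.07  0.06]
-1,0.0012,0.0112,-0.0146,-0.1,0,-0,
-1,0.0012,0.0112,-0.0146,-0.1,0,-0,
-1,0.0012,0.0113,-0.0146,-0.1,0,-0,
-1,0.0012,0.0113,-0.0145,-0.1,0,-0,
-1,0.0012,0.0113,-0.0145,-0.1,0,-0,
```

carry_out --moves '[-1,0,0.0138,-0.0114,0,0,0,-1,0,0.0138,-0.0114,0,0,0,-1,0,0.0138,-0.0114,0,0,0,-1,0,0.0138,-0.0114,0,0,0,-1,0,0.0138,-0.0114,0,0,0]'

```text
clock: 8.62
tcp_pos: [0.4939, 0.266, 0.274]
orientation: [0.248, 0.539, 0.731, 0.336]
wrist_force: [0.3, 0.7, -4.3]
finger_gap: 0.0287
```

```bash
python3 - <<'E'
from h import *
p=env.get_state()["tcp_pos"];print(p)
t=(.4894,-.2747,.1117)
g=fr(t,[0,-.04,0])[0];print("place xy",g)
plan((.47,.05,.29),.05,40,-1,6)
s=env.read_camera("side")
cv2.imwrite("pics/v4s.png",s[:,:,::-1])
E
```

```text
[0.49389079 0.26598683 0.27404704]
place xy [ 0.49385871 -0.31445072  0.        ]
clk 8.625 dist 0.2179 deg 14.3 F [ 0.3  0.7 -4.3] gap 0.0287 q [ 0.39 -0.32 -0.85  0.19 -0.07  0.06]
-1,-0.0332,-0.0074,-0.0127,-0.1,-1.8,1.6,
-1,-0.0338,-0.0065,-0.0116,-0.1,-1.8,1.6,
-1,-0.0343,-0.0055,-0.0106,-0.1,-1.8,1.6,
-1,-0.0348,-0.0046,-0.0095,-0.1,-1.8,1.6,
-1,-0.0352,-0.0036,-0.0084,-0.1,-1.8,1.6,
-1,-0.0355,-0.0027,-0.0073,-0.1,-1.8,1.6,
```

View pics/v4s.png

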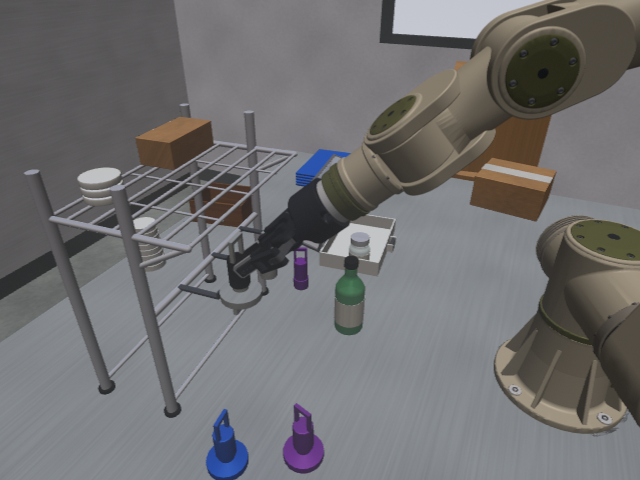

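The press is free of the rack and hangs upright in the grip at (240,285); the other two tools are still on their hooks. Joint 3 was close to its limit, so I'll fit a quick kinematic model and choose a placing pose that stays within range.

```bash
cat > k.py <<'E'
from h import *
D=[([-1.25757,.31393,.0451,1.30359,0],[.25142,-.5166,.2204]),([-.68,-.43,-.54,.88,.43],[.4664,-.1121,.3631]),([-.67,-.44,-.55,.88,.42],[.461,-.1026,.3558]),
([.4,-.45,-1,.14,-.08],[.4398,.245,.2465]),([.35,-.27,-.99,-.01,-.04],[.4932,.251,.2138]),([.34,-.04,-.98,-.25,-.04],[.5545,.2693,.1635]),([.34,-.05,-.98,-.23,-.03],[.5482,.2694,.1655]),([.39,-.2,-1.03,-.12,-.07],[.4941,.2656,.1841]),([.39,-.32,-.85,.19,-.07],[.4939,.266,.274])]
def fk(q,P):
    r0,d,h,L1,L2,L3,L4,o=P
    Y=lambda a:Ro.from_euler("y",a);Z=lambda a:Ro.from_euler("z",a)
    A=Z(q[0]);p=A.apply([r0,d,h]);A=A*Y(q[1]);p=p+A.apply([o,0,L1]);A=A*Y(-q[2]);p=p+A.apply([L2,0,0]);A=A*Y(q[3]);p=p+A.apply([L3,0,0]);A=A*Z(q[4]);return p+A.apply([L4,0,0]),A.apply([1,0,0])
w=lambda P:np.concatenate([(fk(q,P)[0]-p) for q,p in D]+[np.array(P[[0,7]])*.01])
r=least_squares(w,[0,.08,.2,.4,.35,.1,.2,0]);P=r.x
def ik(pos,az,tilt):
    t=np.radians(tilt);a=np.array([np.cos(t)*np.cos(az),np.cos(t)*np.sin(az),-np.sin(t)])
    s=least_squares(lambda q:np.r_[fk(q,P)[0]-pos,fk(q,P)[1]-a],[np.arctan2(pos[1],pos[0]),0,-.9,.2,.1]);return s.x.round(2),round(s.cost,5)
if __name__=="__main__":
    print(P.round(3),w(P).reshape(-1)[:27].reshape(-1,3).round(3).tolist())
    print(fk(D[1][0],P)[1],quatR([.25,-.653,.673,-.241]).apply([0,0,1]))
    for az in(-.6,-.4,-.2,0,.11):
        for z in (.07,.15): print(az,z,ik((.494,-.314,z),az,40))
E
python3 k.py
```

```text
[-0.092  0.08   0.328  0.645  0.516  0.295  0.306 -0.036] [[-0.0, -0.0, -0.006], [0.001, 0.001, 0.001], [0.002, -0.003, 0.004], [-0.003, -0.0, -0.004], [-0.004, -0.001, -0.005], [0.002, -0.001, 0.009], [0.001, -0.0, 0.005], [-0.009, -0.003, -0.003], [0.009, 0.004, -0.001]]
[ 0.6499323   0.01054295 -0.75991898] [ 0.65129876  0.00211417 -0.75881846]
-0.6 0.07 (array([-0.77,  0.23, -1.15, -0.68,  0.13]), np.float64(0.0))
-0.6 0.15 (array([-0.77, -0.06, -1.05, -0.29,  0.13]), np.float64(0.0))
-0.4 0.07 (array([-0.9 ,  0.2 , -1.11, -0.54,  0.38]), np.float64(0.0))
-0.4 0.15 (array([-0.9 , -0.06, -1.01, -0.19,  0.38]), np.float64(0.0))
-0.2 0.07 (array([-1.  ,  0.17, -1.01, -0.3 ,  0.58]), np.float64(0.0))
-0.2 0.15 (array([-1.  , -0.03, -0.91, -0.  ,  0.58]), np.float64(0.0))
0 0.07 (array([-1.08,  0.19, -0.85,  0.02,  0.74]), np.float64(0.0))
0 0.15 (array([-1.08,  0.04, -0.77,  0.25,  0.74]), np.float64(0.0))
0.11 0.07 (array([-1.1 ,  0.22, -0.75,  0.2 ,  0.8 ]), np.float64(0.0))
0.11 0.15 (array([-1.1 ,  0.09, -0.66,  0.42,  0.8 ]), np.float64(0.0))
```

```bash
python3 - <<'E'
from k import *
g=fr((.4894,-.2747,.1117),[-.012,-.04,0])[0]+[.003,0,0];print(g)
for p in((.47,.0,.29),(.47,-.15,.29),(*g[:2],.25),(*g[:2],.0565)): print(p,ik(p,.05,40))
plan((.47,.0,.28),.05,40,-1,10)
E
```

```text
[ 0.4849335  -0.31578834  0.        ]
(0.47, 0.0, 0.29) (array([-0.39, -0.6 , -0.9 ,  0.45,  0.34]), np.float64(0.0))
(0.47, -0.15, 0.29) (array([-0.88, -0.41, -0.76,  0.6 ,  0.66]), np.float64(0.0))
(np.float64(0.48493349820638104), np.float64(-0.3157883359478804), 0.25) (array([-1.11, -0.06, -0.58,  0.61,  0.78]), np.float64(0.0))
(np.float64(0.48493349820638104), np.float64(-0.3157883359478804), 0.0565) (array([-1.11,  0.23, -0.82,  0.09,  0.78]), np.float64(0.0))
clk 8.675 dist 0.2678 deg 14.3 F [ 0.5  1.7 -0.4] gap 0.0285 q [ 0.39 -0.33 -0.84  0.19 -0.07  0.06]
-1,-0.0247,-0.0065,-0.008,-0,-1.1,0.9,
-1,-0.025,-0.0061,-0.0075,-0,-1.1,0.9,
-1,-0.0252,-0.0057,-0.007,-0,-1.1,0.9,
-1,-0.0254,-0.0053,-0.0066,-0,-1.1,0.9,
-1,-0.0256,-0.0049,-0.0061,-0,-1.1,0.9,
-1,-0.0258,-0.0045,-0.0056,-0,-1.1,0.9,
-1,-0.026,-0.0041,-0.0051,-0,-1.1,0.9,
-1,-0.0261,-0.0036,-0.0046,-0,-1.1,0.9,
-1,-0.0263,-0.0032,-0.0041,-0,-1.1,0.9,
-1,-0.0264,-0.0028,-0.0036,-0,-1.1,0.9,
```

carry_out --moves '[-1,-0.0247,-0.0065,-0.008,0,-1.1,0.9,-1,-0.025,-0.0061,-0.0075,0,-1.1,0.9,-1,-0.0252,-0.0057,-0.007,0,-1.1,0.9,-1,-0.0254,-0.0053,-0.0066,0,-1.1,0.9,-1,-0.0256,-0.0049,-0.0061,0,-1.1,0.9]'

```text
clock: 9.3
tcp_pos: [0.4825, 0.1316, 0.279]
orientation: [0.271, 0.582, 0.696, 0.322]
wrist_force: [-0.1, -0.6, -3.7]
finger_gap: 0.0281
```

carry_out --moves '[-1,-0.0258,-0.0045,-0.0056,0,-1.1,0.9,-1,-0.026,-0.0041,-0.0051,0,-1.1,0.9,-1,-0.0261,-0.0036,-0.0046,0,-1.1,0.9,-1,-0.0263,-0.0032,-0.0041,0,-1.1,0.9,-1,-0.0264,-0.0028,-0.0036,0,-1.1,0.9]'

```text
clock: 9.93
tcp_pos: [0.4681, -0.0064, 0.2786]
orientation: [0.293, 0.625, 0.657, 0.303]
wrist_force: [0.4, 0.2, -3.1]
finger_gap: 0.0283
```

```bash
python3 - <<'E'
from h import *
print(env.get_state()["tcp_pos"])
plan((.475,-.3158,.27),.05,40,-1,15)
E
```

```text
[ 0.46814885 -0.00636251  0.27856782]
clk 9.925 dist 0.3096 deg 0.5 F [ 0.4  0.2 -3.1] gap 0.0283 q [-0.42 -0.59 -0.94  0.4   0.35 -0.32]
-1,-0.0206,-0.0009,0.0001,-0,0,0,
-1,-0.0206,-0.0009,0.0001,-0,0,0,
-1,-0.0206,-0.0009,0.0001,-0,0,0,
-1,-0.0206,-0.0009,0.0001,-0,0,0,
-1,-0.0206,-0.0009,0,-0,0,0,
-1,-0.0206,-0.0009,0,-0,0,0,
-1,-0.0206,-0.0008,0,-0,0,0,
-1,-0.0206,-0.0008,0,-0,0,0,
-1,-0.0206,-0.0008,0,-0,0,0,
-1,-0.0206,-0.0008,-0,-0,0,0,
-1,-0.0206,-0.0008,-0,-0,0,0,
-1,-0.0206,-0.0008,-0,-0,0,0,
-1,-0.0206,-0.0008,-0,-0,0,0,
-1,-0.0206,-0.0008,-0.0001,-0,0,0,
-1,-0.0206,-0.0008,-0.0001,-0,0,0,
```

carry_out --moves '[-1,-0.03,-0.001,0,0,0,0,-1,-0.03,-0.001,0,0,0,0,-1,-0.03,-0.001,0,0,0,0,-1,-0.03,-0.001,0,0,0,0,-1,-0.03,-0.001,0,0,0,0]'

```text
clock: 10.55
tcp_pos: [0.4705, -0.1633, 0.2755]
orientation: [0.297, 0.625, 0.656, 0.3]
wrist_force: [-0.3, -0.1, -2.9]
finger_gap: 0.0284
```

carry_out --moves '[-1,-0.03,-0.001,0,0,0,0,-1,-0.03,-0.001,0,0,0,0,-1,-0.03,-0.001,0,0,0,0,-1,-0.03,-0.001,0,0,0,0,-1,-0.03,-0.001,0,0,0,0]'

```text
clock: 11.18
tcp_pos: [0.4721, -0.3233, 0.2724]
orientation: [0.3, 0.627, 0.656, 0.295]
wrist_force: [0.5, 1.0, -2.5]
finger_gap: 0.0281
```

```bash
python3 - <<'E'
from h import *
print(env.get_state()["tcp_pos"])
plan((.4849,-.3158,.15),.05,40,-1,5)
t=env.read_camera("top");s=env.read_camera("side")
im=np.zeros((600,800,3),np.uint8)
im[:480,:400]=cv2.resize(s[90:282,270:430],(400,480),interpolation=cv2.INTER_CUBIC)
im[:400,400:]=cv2.resize(t[140:300,390:550],(400,400),interpolation=cv2.INTER_CUBIC)
cv2.imwrite("pics/v5.png",im[:,:,::-1])
E
```

```text
[ 0.47212146 -0.32330168  0.27237979]
clk 11.175 dist 0.1233 deg 1.6 F [ 0.5  1.  -2.5] gap 0.0281 q [-1.15 -0.1  -0.6   0.63  0.78 -1.01]
-1,0.002,-0.017,0.0178,-0.1,0.3,0.1,
-1,0.0019,-0.017,0.0178,-0.1,0.3,0.1,
-1,0.0017,-0.017,0.0178,-0.1,0.3,0.1,
-1,0.0016,-0.017,0.0178,-0.1,0.3,0.1,
-1,0.0015,-0.017,0.0178,-0.1,0.3,0.1,
```

View pics/v5.png

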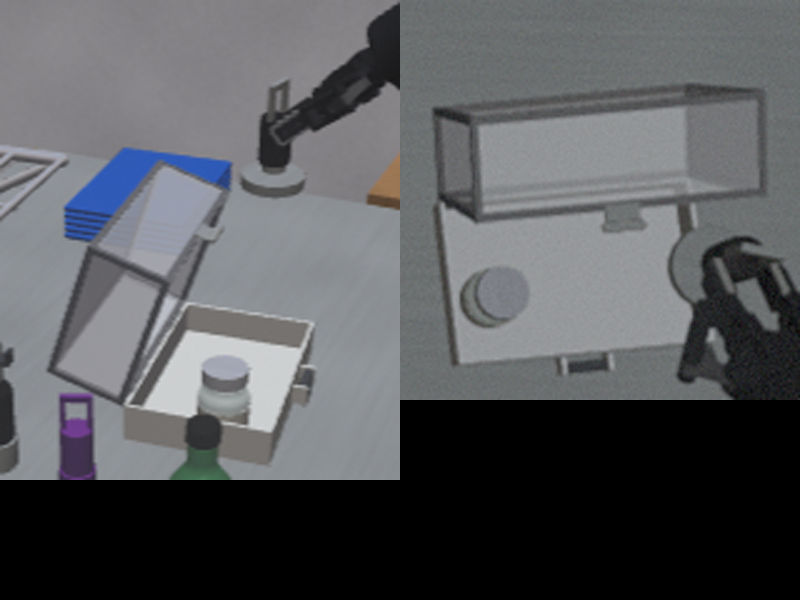

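```bash
python3 - <<'E'
from h import *
R=quatR([.3,.627,.656,.295]);print("tool axes",R.as_matrix().round(3).tolist())
x,y=.4691,-.3235
print(proj("side",[[x,y,.234],[x,y,.294],[x,y,.328]]),proj("top",[[x,y,.228],[x,y,.328]]))
def res(v): return np.r_[proj("side",[[*v]])-[(379.2,160)],proj("top",[[*v]])-[(514.5,247.2)]].ravel()
r=least_squares(res,[x,y,.23]);print(r.x,r.fun)
E
```

```text
tool axes [[-0.034, 0.645, 0.763], [0.999, 0.04, 0.011], [-0.024, 0.763, -0.646]]
[[378.63588772 160.48493674]
 [380.4123224  137.05733503]
 [381.46450711 123.18113432]] [[514.16855259 246.47454458]
 [537.34660874 238.97920005]]
[ 0.4666881  -0.32063249  0.23670147] [ 0.07733683  0.00736767 -0.01535895 -0.05633326]
```

The press projects within 1 px of where the grasp model puts it in both views. It is upright and above the tray at side (379,160) and top (514,247). I'll lower it now.

carry_out --moves '[-1,0.002,-0.017,0.0178,-0.1,0.3,0.1,-1,0.0019,-0.017,0.0178,-0.1,0.3,0.1,-1,0.0017,-0.017,0.0178,-0.1,0.3,0.1,-1,0.0016,-0.017,0.0178,-0.1,0.3,0.1,-1,0.0015,-0.017,0.0178,-0.1,0.3,0.1]'

```text
clock: 11.9
tcp_pos: [0.4861, -0.3226, 0.1483]
orientation: [0.297, 0.624, 0.656, 0.302]
wrist_force: [0.6, -0.5, -3.3]
finger_gap: 0.0282
```

```bash
python3 - <<'E'
from h import *
print(env.get_state()["tcp_pos"])
plan((.4849,-.3158,.07),.05,40,-1,5)
E
```

```text
[ 0.48612858 -0.32255394  0.14825318]
clk 11.9 dist 0.0786 deg 0.8 F [ 0.6 -0.5 -3.3] gap 0.0282 q [-1.12  0.07 -0.8   0.25  0.78 -0.98]
-1,0.0016,-0.0121,0.0099,0,0.1,0.1,
-1,0.0015,-0.0121,0.0099,0,0.1,0.1,
-1,0.0015,-0.0121,0.0099,0,0.1,0.1,
-1,0.0014,-0.0121,0.0099,0,0.1,0.1,
-1,0.0014,-0.0121,0.0099,0,0.1,0.1,
```

carry_out --moves '[-1,0.0016,-0.0121,0.0099,0,0.1,0.1,-1,0.0015,-0.0121,0.0099,0,0.1,0.1,-1,0.0015,-0.0121,0.0099,0,0.1,0.1,-1,0.0014,-0.0121,0.0099,0,0.1,0.1,-1,0.0014,-0.0121,0.0099,0,0.1,0.1]'

```text
clock: 12.52
tcp_pos: [0.4848, -0.3158, 0.0658]
orientation: [0.294, 0.626, 0.656, 0.303]
wrist_force: [-0.3, -0.5, -2.6]
finger_gap: 0.0283
```

```bash
python3 - <<'E'
from h import *
p=env.get_state()["tcp_pos"];print(p)
plan((p[0],p[1],.0565),.05,40,-1,4)
E
```

```text
[ 0.48482108 -0.31580092  0.0657992 ]
clk 12.525 dist 0.0093 deg 0.5 F [-0.3 -0.5 -2.6] gap 0.0283 q [-1.12  0.22 -0.91 -0.    0.78 -0.98]
-1,0,-0.0018,0.0015,-0,0.1,0,
-1,0,-0.0018,0.0015,-0,0.1,0,
-1,0,-0.0018,0.0015,-0,0.1,0,
-1,0,-0.0018,0.0015,-0,0.1,0,
```

carry_out --moves '[-1,0,-0.0018,0.0015,0,0.1,0,-1,0,-0.0018,0.0015,0,0.1,0,-1,0,-0.0018,0.0015,0,0.1,0,-1,0,0,0,0,0.1,0,-1,0,0,0,0,0,0]'

```text
clock: 13.15
tcp_pos: [0.4853, -0.3166, 0.0592]
orientation: [0.292, 0.624, 0.658, 0.304]
wrist_force: [0.1, 0.1, -4.1]
finger_gap: 0.0287
```

carry_out --moves '[-1,0,-0.001,0.0009,0,0,0,-1,0,0,0,0,0,0,-1,0,0,0,0,0,0,-1,0,0,0,0,0,0,-1,0,0,0,0,0,0]'

```text
clock: 13.78
tcp_pos: [0.4854, -0.3169, 0.0582]
orientation: [0.292, 0.624, 0.658, 0.304]
wrist_force: [0.1, -0.3, -2.8]
finger_gap: 0.0285
```

carry_out --moves '[-1,0,-0.001,0.0009,0,0,0,-1,0,0,0,0,0,0,-1,0,-0.0008,0.0006,0,0,0,-1,0,0,0,0,0,0,-1,0,0,0,0,0,0]'

```text
clock: 14.4
tcp_pos: [0.4862, -0.3173, 0.0571]
orientation: [0.294, 0.623, 0.658, 0.305]
wrist_force: [0.0, 0.8, -0.7]
finger_gap: 0.0284
```

```bash
python3 - <<'E'
from h import *
for i in range(3): s=env.get_state();print(s["tcp_pos"].round(4),s["wrist_force"].round(1))
t=env.read_camera("top");s=env.read_camera("side")
im=np.zeros((600,800,3),np.uint8)
im[:600,:480]=cv2.resize(s[180:280,320:400],(480,600),interpolation=cv2.INTER_CUBIC)
im[:320,480:]=cv2.resize(t[180:300,400:520],(320,320),interpolation=cv2.INTER_CUBIC)
cv2.imwrite("pics/v6.png",im[:,:,::-1])
p=env.get_state()["tcp_pos"]
for z in (0,.03,.106): print(z,proj("side",[[p[0]-.003,p[1],z+p[2]-.0505]]),proj("top",[[p[0]-.003,p[1],z+p[2]-.0505]]))
E
```

```text
[ 0.4862 -0.3173  0.0571] [ 0.   0.8 -0.7]
[ 0.4862 -0.3173  0.0571] [ 0.   0.8 -0.7]
[ 0.4862 -0.3173  0.0571] [ 0.   0.8 -0.7]
0 [[367.06304847 238.57796612]] [[474.23147798 252.35816872]]
0.03 [[367.7080883  229.12771963]] [[478.32247925 250.84881998]]
0.106 [[369.41770165 204.0807895 ]] [[489.72699285 246.64119768]]
```

View pics/v6.png

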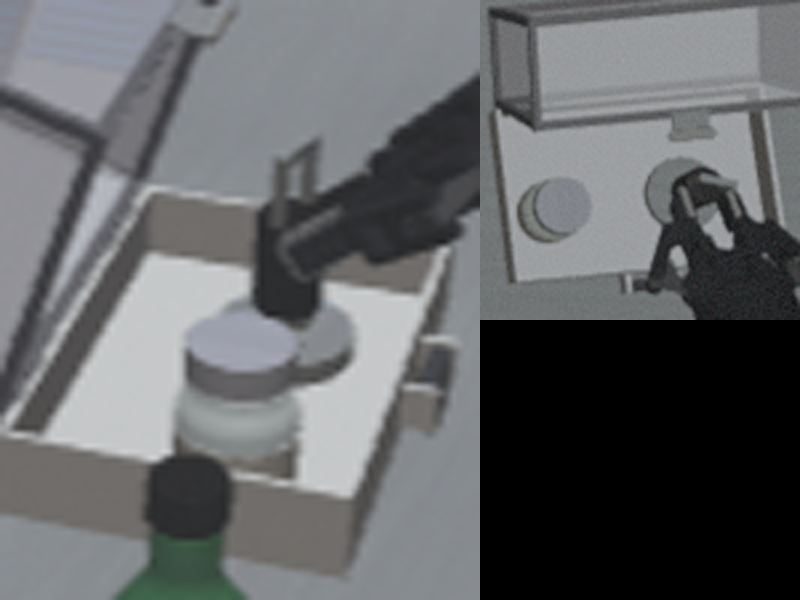

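The press is standing, or nearly so, in the tray right of the jar: foot at side crop (300,340), top crop (685,190). The wrist load has dropped to 0.7 N. I'll seat it fully before releasing.

carry_out --moves '[-1,0,-0.0011,0.0009,0,0,0,-1,0,0,0,0,0,0,-1,0,0,0,0,0,0,-1,0,0,0,0,0,0,-1,0,0,0,0,0,0]'

```text
clock: 15.12
tcp_pos: [0.4869, -0.3176, 0.057]
orientation: [0.295, 0.623, 0.657, 0.306]
wrist_force: [-1.9, 1.4, 0.6]
finger_gap: 0.0284
```

```bash
python3 - <<'E'
from h import *
s=env.get_state();print(s["tcp_pos"].round(4),s["wrist_force"].round(1),s["ft_torque"].round(2),s["orientation"])
E
```

```text
[ 0.4869 -0.3176  0.057 ] [-1.9  1.4  0.6] [0.3  0.69 0.18] [0.29462029 0.62255391 0.65741849 0.3056574 ]
```

carry_out --moves '[0.3,0,0,0,0,0,0,0.3,0,0,0,0,0,0,0.3,0,0,0,0,0,0,0.3,0,0,-0.01,0,0,0,0.3,0,0,-0.02,0,0,0]'

```text
clock: 15.75
tcp_pos: [0.464, -0.3188, 0.0758]
orientation: [0.295, 0.622, 0.658, 0.305]
wrist_force: [-0.9, -0.4, 0.0]
finger_gap: 0.0554
```

carry_out --moves '[0.3,0,0,-0.03,0,0,0,0.3,0,0,-0.03,0,0,0,0.3,0,0,-0.03,0,0,0,0.3,0,0,-0.03,0,0,0,0.3,0,0,-0.03,0,0,0]'

```text
clock: 16.38
tcp_pos: [0.3458, -0.3234, 0.1748]
orientation: [0.295, 0.621, 0.659, 0.305]
wrist_force: [0.9, -0.7, 0.0]
finger_gap: 0.0558
```

```bash
python3 - <<'E'
from h import *
s=env.get_state();print(s["tcp_pos"].round(4),s["wrist_force"].round(1),s["finger_gap"],s["joint_pos"].round(2))
t=env.read_camera("top");s=env.read_camera("side")
im=np.zeros((600,800,3),np.uint8)
im[:600,:480]=cv2.resize(s[180:280,320:400],(480,600),interpolation=cv2.INTER_CUBIC)
im[:320,480:]=cv2.resize(t[180:300,400:520],(320,320),interpolation=cv2.INTER_CUBIC)
cv2.imwrite("pics/v7.png",im[:,:,::-1])
E
```

```text
[ 0.3458 -0.3234  0.1748] [ 0.9 -0.7  0. ] 0.0557947021065791 [-1.49 -0.   -0.75  0.78  0.87 -1.53]
```

View pics/v7.png

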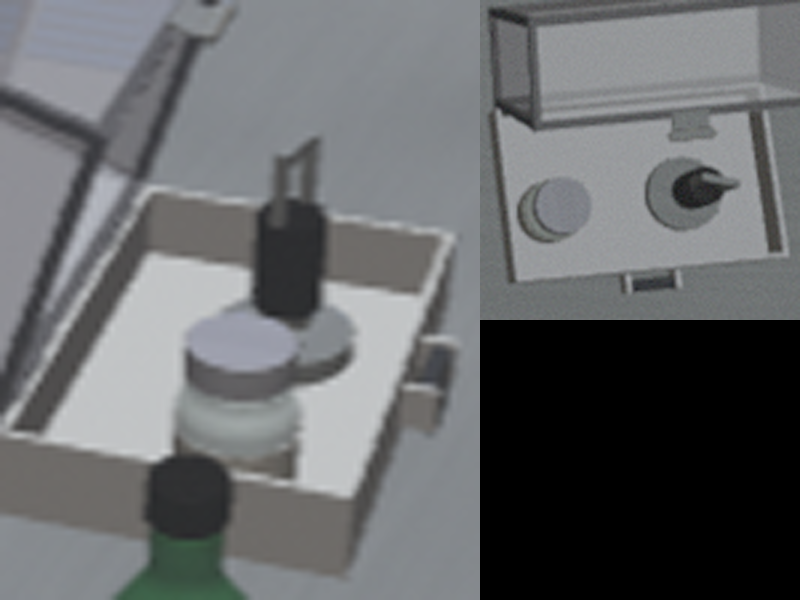

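The press stands upright on its own, with its handle at side crop (290,260) and foot at top crop (685,193). The jar is unmoved. Next I'll bring the closed fingers round behind the open cover's top panel.

```bash
python3 - <<'E'
from k import *
H=np.array([.564,-.2663]);e=np.array([.9938,.1115])
for dx,z in((.0,.33),(.11,.30),(.11,.205),(-.138,.135)): print(dx,z,(H+e*dx).round(4),ik((*(H+e*dx),z),.11,89))
plan((.45,-.29,.33),.1117,80,-1,10)
E
```

```text
0.0 0.33 [ 0.564  -0.2663] (array([-0.57,  0.35,  0.32,  1.53,  0.01]), np.float64(0.0))
0.11 0.3 [ 0.6733 -0.254 ] (array([-0.48,  0.51,  0.49,  1.54,  0.01]), np.float64(0.0))
0.11 0.205 [ 0.6733 -0.254 ] (array([-0.48,  0.52,  0.33,  1.36,  0.01]), np.float64(0.0))
-0.138 0.135 [ 0.4269 -0.2817] (array([-0.75,  0.25, -0.2 ,  1.11,  0.01]), np.float64(0.0))
clk 16.475 dist 0.1897 deg 40.3 F [ 0.5 -0.1 -0.5] gap 0.0556 q [-1.49 -0.   -0.75  0.78  0.87 -1.53]
-1,0.0028,0.0187,-0.0017,4,0.2,-0.3,
-1,0.0027,0.0185,-0.003,4,0.2,-0.3,
-1,0.0027,0.0183,-0.0043,4,0.2,-0.3,
-1,0.0026,0.0179,-0.0056,4,0.2,-0.3,
-1,0.0025,0.0175,-0.0068,4,0.2,-0.3,
-1,0.0025,0.017,-0.008,4,0.2,-0.3,
-1,0.0024,0.0164,-0.0092,4,0.2,-0.3,
-1,0.0024,0.0158,-0.0103,4,0.2,-0.3,
-1,0.0024,0.015,-0.0114,4,0.2,-0.3,
-1,0.0024,0.0142,-0.0124,4,0.2,-0.3,
```

carry_out --moves '[-1,0.0028,0.0187,-0.0017,4,0.2,-0.3,-1,0.0027,0.0185,-0.003,4,0.2,-0.3,-1,0.0027,0.0183,-0.0043,4,0.2,-0.3,-1,0.0026,0.0179,-0.0056,4,0.2,-0.3,-1,0.0025,0.0175,-0.0068,4,0.2,-0.3]'

```text
clock: 17.1
tcp_pos: [0.3994, -0.308, 0.2503]
orientation: [0.178, 0.656, 0.71, 0.183]
wrist_force: [0.1, -0.4, -0.2]
finger_gap: 0.0001
```

carry_out --moves '[-1,0.0025,0.017,-0.008,4,0.2,-0.3,-1,0.0024,0.0164,-0.0092,4,0.2,-0.3,-1,0.0024,0.0158,-0.0103,4,0.2,-0.3,-1,0.0024,0.015,-0.0114,4,0.2,-0.3,-1,0.0024,0.0142,-0.0124,4,0.2,-0.3]'

```text
clock: 17.73
tcp_pos: [0.4585, -0.2884, 0.3263]
orientation: [0.056, 0.666, 0.742, 0.055]
wrist_force: [-0.7, -0.8, -0.5]
finger_gap: 0.0001
```

```bash
python3 - <<'E'
from h import *
print(env.get_state()["tcp_pos"])
plan((.673,-.254,.31),.1117,90,-1,10)
E
```

```text
[ 0.4584888  -0.28844438  0.32633808]
clk 17.725 dist 0.2179 deg 9.1 F [-0.7 -0.8 -0.5] gap 0.0001 q [-0.78  0.13  0.06  1.39  0.12 -0.88]
-1,0.0011,0.0212,0.005,0.9,0.1,-0,
-1,0.0011,0.0213,0.0047,0.9,0.1,-0,
-1,0.0011,0.0213,0.0043,0.9,0.1,-0,
-1,0.0011,0.0214,0.004,0.9,0.1,-0,
-1,0.0011,0.0214,0.0037,0.9,0.1,-0,
-1,0.0011,0.0215,0.0033,0.9,0.1,-0,
-1,0.0011,0.0216,0.003,0.9,0.1,-0,
-1,0.0011,0.0216,0.0027,0.9,0.1,-0,
-1,0.001,0.0216,0.0023,0.9,0.1,-0,
-1,0.001,0.0217,0.002,0.9,0.1,-0,
```

carry_out --moves '[-1,0.0011,0.0212,0.005,0.9,0.1,0,-1,0.0011,0.0213,0.0047,0.9,0.1,0,-1,0.0011,0.0213,0.0043,0.9,0.1,0,-1,0.0011,0.0214,0.004,0.9,0.1,0,-1,0.0011,0.0214,0.0037,0.9,0.1,0]'

```text
clock: 18.35
tcp_pos: [0.5756, -0.2694, 0.3144]
orientation: [0.029, 0.667, 0.744, 0.028]
wrist_force: [0.4, 1.1, -0.2]
finger_gap: -0.0
```

carry_out --moves '[-1,0.0011,0.0215,0.0033,0.9,0.1,0,-1,0.0011,0.0216,0.003,0.9,0.1,0,-1,0.0011,0.0216,0.0027,0.9,0.1,0,-1,0.001,0.0216,0.0023,0.9,0.1,0,-1,0.001,0.0217,0.002,0.9,0.1,0]'

```text
clock: 18.98
tcp_pos: [0.6921, -0.2489, 0.299]
orientation: [-0.001, 0.667, 0.745, 0.001]
wrist_force: [0.3, -0.6, -0.1]
finger_gap: 0.0003
```

```bash
python3 - <<'E'
from h import *
print(env.get_state()["tcp_pos"])
plan((.673,-.254,.20),.1117,90,-1,5)
E
```

```text
[ 0.69207606 -0.24887847  0.29897258]
clk 18.975 dist 0.1009 deg 0.2 F [ 0.3 -0.6 -0.1] gap 0.0003 q [-0.46  0.71  0.87  1.74  0.   -0.56]
-1,-0.0007,-0.0039,0.0198,0,-0,-0,
-1,-0.0006,-0.0039,0.0198,0,-0,-0,
-1,-0.0006,-0.0039,0.0198,0,-0,-0,
-1,-0.0006,-0.0039,0.0198,0,-0,-0,
-1,-0.0006,-0.0039,0.0198,0,-0,-0,
```

carry_out --moves '[-1,-0.0007,-0.0039,0.0198,0,0,0,-1,-0.0006,-0.0039,0.0198,0,0,0,-1,-0.0006,-0.0039,0.0198,0,0,0,-1,-0.0006,-0.0039,0.0198,0,0,0,-1,-0.0006,-0.0039,0.0198,0,0,0]'

```text
clock: 19.6
tcp_pos: [0.6824, -0.2505, 0.1868]
orientation: [0.0, 0.667, 0.745, 0.002]
wrist_force: [0.4, 1.4, -0.7]
finger_gap: -0.0003
```

```bash
cat > arc.py <<'E'
from h import *
H=np.array([.564,-.2663]);e=np.array([.9938,.1115])
def tcp(th,a,off=0):   # finger's near lower corner on the cover's top at distance a from the hinge side, off outside it
    c,s=np.cos(th),np.sin(th);x=-a*c+(.084+off)*s;z=.04+a*s+(.084+off)*c
    return np.r_[H+e*(x+.011),z+.011]
def local(p): # corner in tray coords from hinge
    d=np.array(p[:2])-H;return d@e-.011,p[2]-.011-.04
def ang(p):   # angle at which the top passes through the corner
    x,z=local(p);r=np.hypot(x,z);return np.arcsin(.084/r)*-1+np.arctan2(z,-x), np.sqrt(max(r*r-.084**2,0))
E
python3 - <<'E'
from arc import *
p=env.get_state()["tcp_pos"];print(p,ang(p))
for th in np.arange(1.3,-.01,-.1): print(round(th,2),tcp(th,.138).round(4))
E
```

```text
[ 0.68244438 -0.25048201  0.18682764] (np.float64(1.7403391687398688), np.float64(0.15218310983086752))
1.3 [ 0.6187 -0.2602  0.2064]
1.2 [ 0.603  -0.2619  0.2101]
1.1 [ 0.5871 -0.2637  0.2121]
1.0 [ 0.5711 -0.2655  0.2125]
0.9 [ 0.5551 -0.2673  0.2113]
0.8 [ 0.5393 -0.2691  0.2085]
0.7 [ 0.5238 -0.2708  0.2041]
0.6 [ 0.5089 -0.2725  0.1982]
0.5 [ 0.4946 -0.2741  0.1909]
0.4 [ 0.4811 -0.2756  0.1821]
0.3 [ 0.4686 -0.277   0.172 ]
0.2 [ 0.4571 -0.2783  0.1607]
0.1 [ 0.4468 -0.2794  0.1484]
-0.0 [ 0.4378 -0.2805  0.135 ]
```

carry_out --moves '[-1,0,-0.013,-0.0025,0,0,0,-1,0,-0.013,-0.0025,0,0,0,-1,0,-0.013,-0.0025,0,0,0,-1,0,-0.01,-0.0025,0,0,0,-1,0,-0.006,0,0,0,0]'

```text
clock: 20.23
tcp_pos: [0.6282, -0.2528, 0.1865]
orientation: [-0.002, 0.666, 0.746, 0.002]
wrist_force: [-0.2, 1.0, -0.3]
finger_gap: 0.0003
```

```bash
python3 - <<'E'
from arc import *
s=env.get_state();p=s["tcp_pos"];d=p[:2]-H;print("e,z",d@e,p[2],"lat",-e[1]*d[0]+e[0]*d[1],ang(p),s["wrist_force"].round(1),s["joint_pos"].round(2))
E
```

```text
e,z 0.06533827464322989 0.18654321316762326 lat 0.006262526627379684 (np.float64(1.3391912054102881), np.float64(0.11945129018561013)) [-0.2  1.  -0.3] [-0.5   0.53  0.29  1.34  0.   -0.61]
```

carry_out --moves '[-1,-0.001,-0.008,-0.006,0,0,0,-1,-0.001,-0.011,-0.006,0,0,0,-1,-0.001,-0.011,-0.006,0,0,0,-1,-0.001,-0.011,-0.005,0,0,0,-1,-0.001,-0.011,-0.003,0,0,0]'

```text
clock: 20.85
tcp_pos: [0.5747, -0.2645, 0.2143]
orientation: [-0.002, 0.666, 0.746, 0.002]
wrist_force: [0.4, -0.0, 0.6]
finger_gap: -0.0004
```

```bash
python3 - <<'E'
from arc import *
s=env.get_state();p=s["tcp_pos"];d=p[:2]-H;print("e,z",d@e,p[2],"lat",-e[1]*d[0]+e[0]*d[1],ang(p),s["wrist_force"].round(1),s["joint_pos"].round(2))
E
```

```text
e,z 0.010883798206369737 0.21431739995981933 lat 0.0006227398409533586 (np.float64(1.0298518944529365), np.float64(0.14005922544585353)) [ 0.4 -0.   0.6] [-0.56  0.43  0.2   1.34  0.   -0.67]
```

```bash
cat > cova.py <<'E'
from h import *
T=(.4894,-.2747,.1117)
def edges(th):
    c,s=np.cos(th),np.sin(th)
    C=[(-.15,y,z) for y,z in((.115,.084),(-.115,.084))]+[(-.15,.115,0),(-.15,-.115,0),(0,.115,.084)]
    W=[fr(T,[.075+c*p[0]+s*p[2],p[1],.04-s*p[0]+c*p[2]])[0] for p in C]
    return [(W[0],W[1]),(W[0],W[2]),(W[1],W[3]),(W[0],W[4])]
def score(im,n,th):
    g=cv2.GaussianBlur(cv2.cvtColor(im,cv2.COLOR_RGB2GRAY),(3,3),0).astype(np.float32)
    dark=cv2.morphologyEx(g,cv2.MORPH_CLOSE,np.ones((9,9)))-g
    v=[]
    for a,b in edges(th):
        P=proj(n,np.linspace(a,b,60)).astype(np.float32)
        v.append(np.minimum(cv2.remap(dark,P[:,0],P[:,1],cv2.INTER_LINEAR).ravel(),30).mean())
    return np.mean(v)
def best(ims):
    th=np.arange(-.02,1.4,.02);s=np.array([sum(score(ims[n],n,t) for n in ims) for t in th])
    o=s.argsort()[::-1][:4];return [(round(th[i],2),round(float(s[i]),1)) for i in o]
if __name__=="__main__":
    print(best({n:cv2.imread(f"pics/{n}0.png")[:,:,::-1] for n in("side","top")}))
    im={n:env.read_camera(n) for n in("side","top")};print(best(im),best({"side":im["side"]}),best({"top":im["top"]}))
E
python3 cova.py
```

```text
[(np.float64(1.26), 44.0), (np.float64(1.24), 41.2), (np.float64(1.28), 40.1), (np.float64(1.3), 37.5)]
[(np.float64(1.26), 37.0), (np.float64(1.24), 36.3), (np.float64(1.28), 33.6), (np.float64(1.22), 33.0)] [(np.float64(1.26), 21.2), (np.float64(1.24), 21.0), (np.float64(1.22), 18.9), (np.float64(1.28), 18.9)] [(np.float64(1.26), 15.8), (np.float64(1.24), 15.4), (np.float64(1.3), 14.9), (np.float64(1.32), 14.8)]
```

The cover hasn't moved: the image fit still gives 1.26 rad, and that same fit gave 1.26 on the first pictures. So the fingertip rode over the top edge. I'll lift, go back behind the cover, and pull from lower on the panel.

carry_out --moves '[-1,0,0,-0.02,0,0,0,-1,0,0,-0.025,0,0,0,-1,0,0.02,-0.01,0,0,0,-1,0,0.03,0,0,0,0,-1,0,0.025,0,0,0,0]'

```text
clock: 21.58
tcp_pos: [0.6494, -0.257, 0.2717]
orientation: [-0.001, 0.668, 0.744, 0.002]
wrist_force: [-0.4, -0.9, 0.1]
finger_gap: 0.0001
```

```bash
cat >> arc.py <<'E'
def rep():
    s=env.get_state();p=s["tcp_pos"];d=p[:2]-H;print("e,z",(d@e).round(4),p[2].round(4),"lat",(-e[1]*d[0]+e[0]*d[1]).round(4),"th,a",np.round(ang(p),3),s["wrist_force"].round(1),s["clock"])
if __name__=="__main__":
    rep()
    from cova import best
    im={n:env.read_camera(n) for n in("side","top")};print(best(im)[:2],best({"side":im["side"]})[:2],best({"top":im["top"]})[:2])
E
python3 arc.py
```

```text
e,z 0.0859 0.2717 lat -0.0003 th,a [1.529 0.217] [-0.4 -0.9  0.1] 21.575
[(np.float64(1.26), 37.0), (np.float64(1.24), 35.7)] [(np.float64(1.26), 20.7), (np.float64(1.24), 20.2)] [(np.float64(1.26), 16.3), (np.float64(1.24), 15.5)]
```

Now down behind the panel, to a TCP height of about 0.175.

carry_out --moves '[-1,0,0.005,0.02,0,0,0,-1,0,0,0.025,0,0,0,-1,0,0,0.025,0,0,0,-1,0,0,0.018,0,0,0,-1,0,0,0,0,0,0]'

```text
clock: 22.3
tcp_pos: [0.6525, -0.2556, 0.1788]
orientation: [-0.003, 0.667, 0.745, 0.001]
wrist_force: [-0.6, -0.5, 0.3]
finger_gap: 0.0002
```

```bash
python3 -c "
from arc import *
rep()"
```

```text
e,z 0.0891 0.1788 lat 0.0008 th,a [1.524 0.124] [-0.6 -0.5  0.3] 22.3
```

carry_out --moves '[-1,0,-0.013,-0.001,0,0,0,-1,0,-0.013,-0.001,0,0,0,-1,0,-0.013,-0.001,0,0,0,-1,0,-0.013,-0.001,0,0,0,-1,0,-0.013,-0.001,0,0,0]'

```text
clock: 22.92
tcp_pos: [0.5875, -0.2634, 0.1884]
orientation: [0.001, 0.667, 0.745, 0.003]
wrist_force: [2.6, 1.1, -0.4]
finger_gap: 0.0002
```

```bash
python3 arc.py
```

```text
e,z 0.0236 0.1884 lat 0.0002 th,a [1.008 0.109] [ 2.6  1.1 -0.4] 22.925
[(np.float64(1.1), 41.3), (np.float64(1.08), 40.5)] [(np.float64(1.1), 22.8), (np.float64(1.12), 22.4)] [(np.float64(1.08), 18.5), (np.float64(1.1), 18.4)]
```

The cover is swinging: image angle 1.09 rad with 2.6 N of contact force.

carry_out --moves '[-1,0,-0.011,0.0005,0,0,0,-1,0,-0.011,0.0005,0,0,0,-1,0,-0.011,0.0005,0,0,0,-1,0,-0.011,0.0005,0,0,0,-1,0,-0.011,0.001,0,0,0]'

```text
clock: 23.65
tcp_pos: [0.5288, -0.2703, 0.1848]
orientation: [0.0, 0.667, 0.745, 0.002]
wrist_force: [2.2, 0.2, 0.6]
finger_gap: 0.0002
```

```bash
python3 arc.py
```

```text
e,z -0.0354 0.1848 lat -0.0 th,a [0.602 0.114] [2.2 0.2 0.6] 23.65
[(np.float64(0.76), 47.2), (np.float64(0.74), 47.0)] [(np.float64(0.76), 28.4), (np.float64(0.74), 27.5)] [(np.float64(0.74), 19.5), (np.float64(0.72), 19.3)]
```

```bash
python3 - <<'E'
from cova import *
im={n:env.read_camera(n) for n in("side","top")}
for n in im:
    cv2.imwrite(f"pics/{n}9.png",im[n][:,:,::-1])
    g=cv2.GaussianBlur(cv2.cvtColor(im[n],cv2.COLOR_RGB2GRAY),(3,3),0).astype(np.float32)
    dark=cv2.morphologyEx(g,cv2.MORPH_CLOSE,np.ones((9,9)))-g
    for th in np.arange(.5,.9,.05):
        print(n,round(th,2),[float(np.minimum(cv2.remap(dark,*proj(n,np.linspace(a,b,60)).astype(np.float32).T[:,:,None],cv2.INTER_LINEAR),30).mean().round(1)) for a,b in edges(th)])
E
```

```text
side 0.5 [3.5999999046325684, 12.600000381469727, 0.6000000238418579, 7.5]
side 0.55 [3.0999999046325684, 10.800000190734863, 1.2999999523162842, 10.100000381469727]
side 0.6 [2.200000047683716, 9.800000190734863, 3.0, 12.0]
side 0.65 [2.0, 10.699999809265137, 7.099999904632568, 17.799999237060547]
side 0.7 [3.4000000953674316, 23.899999618530273, 16.0, 29.899999618530273]
side 0.75 [29.299999237060547, 27.200000762939453, 27.299999237060547, 30.0]
side 0.8 [3.799999952316284, 27.5, 25.200000762939453, 13.800000190734863]
side 0.85 [8.0, 25.600000381469727, 20.5, 8.300000190734863]
top 0.5 [5.599999904632568, 17.0, 0.800000011920929, 16.399999618530273]
top 0.55 [4.800000190734863, 20.600000381469727, 0.800000011920929, 18.700000762939453]
top 0.6 [3.200000047683716, 23.299999237060547, 0.699999988079071, 22.5]
top 0.65 [2.5999999046325684, 26.899999618530273, 0.699999988079071, 27.200000762939453]
top 0.7 [11.100000381469727, 27.899999618530273, 0.6000000238418579, 30.0]
top 0.75 [18.5, 29.799999237060547, 0.6000000238418579, 29.899999618530273]
top 0.8 [3.0999999046325684, 29.299999237060547, 0.5, 26.5]
top 0.85 [5.800000190734863, 26.0, 0.4000000059604645, 18.299999237060547]
```

```bash
python3 - <<'E'
import cv2,numpy as np
s=cv2.imread("pics/side9.png");t=cv2.imread("pics/top9.png")
im=np.zeros((600,800,3),np.uint8)
im[:600,:480]=cv2.resize(s[130:280,285:405],(480,600),interpolation=cv2.INTER_CUBIC)
im[:400,480:]=cv2.resize(t[160:320,410:538],(320,400),interpolation=cv2.INTER_CUBIC)
cv2.imwrite("pics/v9.png",im)
E
```

```text
(no output)
```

View pics/v9.png

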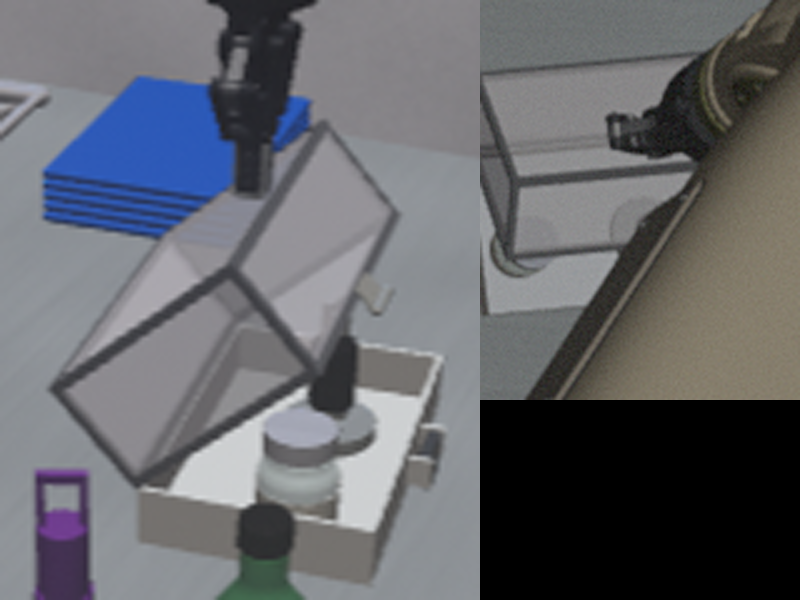

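```bash
python3 - <<'E'
from h import *
s=env.get_state();p=s["tcp_pos"];print(p,s["orientation"].round(3))
for dz in(-.011,0,.01,.02): print(dz,proj("side",[p+[0,0,dz]]).round(1),proj("top",[p+[0,0,dz]]).round(1))
E
```

```text
[ 0.52895057 -0.27019857  0.1848801 ] [-0.     0.667  0.745  0.002]
-0.011 [[347.4 186.5]] [[475.8 219.7]]
0 [[347.5 182.5]] [[477.6 218.7]]
0.01 [[347.7 178.8]] [[479.2 217.8]]
0.02 [[347.8 175.1]] [[480.8 216.9]]
```

The finger rests on the outside of the top panel close to its front edge, with the tip at side crop (253,190). The tip sits about 15 mm higher than I assumed, so I'm refitting the contact offset. I'll shift inboard on the panel and carry on.

carry_out --moves '[-1,0,0.004,-0.003,0,0,0,-1,0,0.006,0.003,0,0,0,-1,0,0.006,0.004,0,0,0,-1,0,0.003,0.004,0,0,0,-1,0,0,0.002,0,0,0]'

```text
clock: 24.48
tcp_pos: [0.5498, -0.2676, 0.1733]
orientation: [-0.001, 0.667, 0.745, 0.002]
wrist_force: [-0.1, -0.1, -0.2]
finger_gap: -0.0002
```

```bash
python3 - <<'E'
s=open("arc.py").read()
s=s.replace("return d@e-.011,p[2]-.011-.04","return d@e-.015,p[2]+.016-.04")
open("arc.py","w").write(s)
E
python3 arc.py
```

```text
e,z -0.0143 0.1733 lat 0.0003 th,a [0.792 0.127] [-0.1 -0.1 -0.2] 24.475
[(np.float64(0.74), 47.5), (np.float64(0.76), 47.1)] [(np.float64(0.76), 28.3), (np.float64(0.74), 28.2)] [(np.float64(0.74), 19.3), (np.float64(0.72), 19.1)]
```

carry_out --moves '[-1,0,-0.008,0.002,0,0,0,-1,0,-0.008,0.002,0,0,0,-1,0,-0.008,0.003,0,0,0,-1,0,-0.008,0.003,0,0,0,-1,0,-0.008,0.003,0,0,0]'

```text
clock: 25.2
tcp_pos: [0.5081, -0.2726, 0.161]
orientation: [0.001, 0.667, 0.745, 0.003]
wrist_force: [2.0, 0.4, 1.1]
finger_gap: 0.0
```

```bash
python3 arc.py
```

```text
e,z -0.0563 0.161 lat -0.0 th,a [0.516 0.13 ] [2.  0.4 1.1] 25.2
[(np.float64(0.5), 44.4), (np.float64(0.52), 42.9)] [(np.float64(0.52), 27.9), (np.float64(0.5), 26.3)] [(np.float64(0.48), 18.7), (np.float64(0.5), 18.1)]
```

The contact model and the image angle now agree, at 0.516 and 0.50 rad. I'll keep going.

carry_out --moves '[-1,0,-0.007,0.004,0,0,0,-1,0,-0.007,0.004,0,0,0,-1,0,-0.007,0.005,0,0,0,-1,0,-0.006,0.005,0,0,0,-1,0,-0.006,0.005,0,0,0]'

```text
clock: 25.92
tcp_pos: [0.4724, -0.2766, 0.1363]
orientation: [0.0, 0.667, 0.745, 0.002]
wrist_force: [1.2, -0.0, 0.5]
finger_gap: -0.0001
```

```bash
python3 arc.py
```

```text
e,z -0.0922 0.1363 lat -0.0 th,a [0.237 0.131] [ 1.2 -0.   0.5] 25.925
[(np.float64(0.2), 37.4), (np.float64(0.22), 35.8)] [(np.float64(0.22), 21.9), (np.float64(0.2), 20.7)] [(np.float64(0.2), 16.6), (np.float64(0.18), 16.4)]
```

carry_out --moves '[-1,0,0,-0.008,0,0,0,-1,0,-0.012,-0.002,0,0,0,-1,0,-0.012,0,0,0,0,-1,0,-0.01,0,0,0,0,-1,0,0,0,0,0,0]'

```text
clock: 26.65
tcp_pos: [0.435, -0.2799, 0.1465]
orientation: [-0.001, 0.667, 0.745, 0.002]
wrist_force: [-1.3, -0.0, -0.1]
finger_gap: 0.0002
```

```bash
python3 arc.py
```

```text
e,z -0.1297 0.1465 lat 0.0009 th,a [0.243 0.17 ] [-1.3 -0.  -0.1] 26.65
[(np.float64(0.2), 35.7), (np.float64(0.18), 33.5)] [(np.float64(0.2), 17.3), (np.float64(0.22), 16.7)] [(np.float64(0.2), 18.4), (np.float64(0.18), 18.2)]
```

carry_out --moves '[-1,0,-0.001,0.006,0,0,0,-1,0,-0.001,0.006,0,0,0,-1,0,-0.001,0.006,0,0,0,-1,0,-0.001,0.006,0,0,0,-1,0,0,0.003,0,0,0]'

```text
clock: 27.38
tcp_pos: [0.431, -0.2809, 0.1183]
orientation: [-0.001, 0.667, 0.745, 0.0]
wrist_force: [0.2, 0.2, -0.4]
finger_gap: -0.0002
```

```bash
python3 arc.py
```

```text
e,z -0.1338 0.1183 lat 0.0003 th,a [0.068 0.155] [ 0.2  0.2 -0.4] 27.375
[(np.float64(0.04), 35.8), (np.float64(0.02), 34.6)] [(np.float64(0.04), 23.1), (np.float64(0.06), 21.0)] [(np.float64(0.0), 15.0), (np.float64(-0.02), 14.4)]
```

carry_out --moves '[-1,0,0,0.003,0,0,0,-1,0,0,0.003,0,0,0,-1,0,0,0.002,0,0,0,-1,0,0,0.002,0,0,0,-1,0,0,0,0,0,0]'

```text
clock: 28.1
tcp_pos: [0.4318, -0.2806, 0.1143]
orientation: [0.001, 0.667, 0.745, 0.001]
wrist_force: [0.6, 0.3, -0.4]
finger_gap: 0.0004
```

```bash
python3 arc.py
```

```text
e,z -0.133 0.1143 lat 0.0005 th,a [0.042 0.152] [ 0.6  0.3 -0.4] 28.1
[(np.float64(0.02), 40.3), (np.float64(0.0), 40.1)] [(np.float64(0.02), 25.8), (np.float64(0.0), 24.6)] [(np.float64(0.0), 15.5), (np.float64(-0.02), 15.1)]
```

carry_out --moves '[-1,0,0,0.004,0,0,0,-1,0,0,0.005,0,0,0,-1,0,0,0.006,0,0,0,-1,0,0,0.006,0,0,0,-1,0,0,0.006,0,0,0]'

```text
clock: 28.82
tcp_pos: [0.432, -0.281, 0.1134]
orientation: [0.009, 0.666, 0.746, -0.001]
wrist_force: [-14.8, 11.2, 47.5]
finger_gap: 0.0
```

```bash
python3 arc.py
```

```text
e,z -0.1328 0.1134 lat 0.0001 th,a [0.036 0.151] [-14.8  11.2  47.5] 28.825
[(np.float64(0.0), 39.7), (np.float64(0.02), 39.6)] [(np.float64(0.02), 25.6), (np.float64(0.0), 24.6)] [(np.float64(0.0), 15.1), (np.float64(-0.02), 14.9)]
```

carry_out --moves '[-1,0,0,0,0,0,0,-1,0,0,-0.01,0,0,0,-1,0,0,-0.025,0,0,0,-1,0,0,-0.03,0,0,0,-1,0,0,-0.03,0,0,0]'

```text
clock: 29.55
tcp_pos: [0.4298, -0.2784, 0.2093]
orientation: [0.006, 0.666, 0.746, -0.001]
wrist_force: [-0.1, -1.3, -0.8]
finger_gap: 0.0002
```

carry_out --moves '[-1,0,-0.01,-0.03,0,0,0,-1,0,-0.02,-0.03,0,0,0,-1,0,-0.02,-0.02,0,0,0,-1,0.02,-0.01,0,0,0,0,-1,0,0,0,0,0,0]'

```text
clock: 30.18
tcp_pos: [0.3671, -0.2658, 0.2917]
orientation: [0.006, 0.666, 0.746, -0.001]
wrist_force: [0.1, -0.3, 0.3]
finger_gap: 0.0002
```

```bash
cat > fin.py <<'E'
from cova import *
im={n:env.read_camera(n) for n in("side","top")}
for n in im: cv2.imwrite(f"pics/{n}10.png",im[n][:,:,::-1])
print(env.get_state()["tcp_pos"],env.get_state()["wrist_force"].round(1))
# per camera fine angle, and shift of tray (static) by tray pose offset
for n in im:
    th=np.arange(-.06,.121,.01);print(n,[(round(t,2),round(float(score(im[n],n,t)),1)) for t in th])
g0={n:cv2.cvtColor(cv2.imread(f"pics/{n}0.png"),cv2.COLOR_BGR2GRAY).astype(np.float32) for n in im}
def shift(n,box):
    x,y,w,h=box;a=g0[n][y:y+h,x:x+w];b=cv2.cvtColor(im[n],cv2.COLOR_RGB2GRAY).astype(np.float32)
    r=cv2.matchTemplate(b[y-6:y+h+6,x-6:x+w+6],a,cv2.TM_CCOEFF_NORMED);_,m,_,l=cv2.minMaxLoc(r);return l[0]-6,l[1]-6,round(m,3)
print("oil",shift("side",(330,255,40,80)),shift("top",(308,265,38,35)),"scraper",shift("side",(225,250,35,50)),"tamper",shift("side",(255,225,25,55)),"purple",shift("side",(290,245,22,46)))
E
python3 fin.py
```

```text
[ 0.36788546 -0.26673989  0.29139895] [0.8 0.2 0.8]
side [(np.float64(-0.06), 16.0), (np.float64(-0.05), 17.1), (np.float64(-0.04), 18.3), (np.float64(-0.03), 19.6), (np.float64(-0.02), 21.2), (np.float64(-0.01), 23.1), (np.float64(0.0), 24.9), (np.float64(0.01), 26.2), (np.float64(0.02), 26.3), (np.float64(0.03), 24.9), (np.float64(0.04), 22.7), (np.float64(0.05), 20.0), (np.float64(0.06), 17.5), (np.float64(0.07), 15.7), (np.float64(0.08), 14.8), (np.float64(0.09), 14.3), (np.float64(0.1), 13.8), (np.float64(0.11), 13.3), (np.float64(0.12), 12.6)]
top [(np.float64(-0.06), 11.7), (np.float64(-0.05), 13.5), (np.float64(-0.04), 15.6), (np.float64(-0.03), 17.6), (np.float64(-0.02), 19.6), (np.float64(-0.01), 20.5), (np.float64(0.0), 20.2), (np.float64(0.01), 19.1), (np.float64(0.02), 17.6), (np.float64(0.03), 15.7), (np.float64(0.04), 13.7), (np.float64(0.05), 11.9), (np.float64(0.06), 10.8), (np.float64(0.07), 10.0), (np.float64(0.08), 9.5), (np.float64(0.09), 9.1), (np.float64(0.1), 8.7), (np.float64(0.11), 8.3), (np.float64(0.12), 7.9)]
oil (0, 0, 0.908) (0, 0, 0.988) scraper (0, 0, 1.0) tamper (0, 0, 1.0) purple (0, 0, 0.972)
```

```bash
python3 - <<'E'
import cv2,numpy as np
v=cv2.imread("pics/v7.png",0);T=cv2.resize(v[:320,480:],(120,120),interpolation=cv2.INTER_AREA);S=cv2.resize(v[:600,:480],(80,100),interpolation=cv2.INTER_AREA)
t=cv2.imread("pics/top10.png",0);s=cv2.imread("pics/side10.png",0)
def m(b,a,off,box,nm):
    x,y,w,h=box;tp=a[y-off[1]:y-off[1]+h,x-off[0]:x-off[0]+w];r=cv2.matchTemplate(b[y-8:y+h+8,x-8:x+w+8],tp,cv2.TM_CCOEFF_NORMED);_,k,_,l=cv2.minMaxLoc(r);print(nm,l[0]-8,l[1]-8,round(k,2))
m(t,T,(400,180),(412,242,34,32),"jar top");m(t,T,(400,180),(458,236,38,34),"press top")
m(s,S,(320,180),(348,230,24,24),"jar side");m(s,S,(320,180),(360,208,18,24),"press side")
E
```

```text
jar top -7 2 0.4
press top 0 0 0.99
jar side 0 1 0.81
press side 0 -3 0.72
```

```bash
python3 - <<'E'
import cv2,numpy as np
a=cv2.imread("pics/top0.png",0);b=cv2.imread("pics/top10.png",0)
for box in((416,243,14,26),(418,245,24,12),(418,256,24,14)):
    x,y,w,h=box;r=cv2.matchTemplate(b[y-6:y+h+6,x-6:x+w+6],a[y:y+h,x:x+w],cv2.TM_CCOEFF_NORMED);_,k,_,l=cv2.minMaxLoc(r);print(l[0]-6,l[1]-6,round(k,2))
print(a[240:276:3,412:448:3]);print(b[240:276:3,412:448:3])
E
```

```text
5 -2 0.62
2 -1 0.67
-1 0 0.62
[[153 154 154 154 157 155 154 156 158 157 151 154]
 [157 154 155 155 154 154 156 155 157 154 156 156]
 [153 154 152 157 159 147 145 146 160 155 153 154]
 [155 156 148 116 122 134 131 126 129 152 152 155]
 [155 153 108  86 130 135 129 131 131 128 156 153]
 [157  91 124 117 131 130 125 128 134 134 154 154]
 [159  82 124 119 131 134 130 131 132 129 149 157]
 [157  75 125  85 135 131 131 130 126 130 156 156]
 [156  83 120 121 110 134 132 129 127 145 158 156]
 [155 152  69 114 120  90  92 108 145 155 157 157]
 [150 155 154 110  82 100 142 154 156 155 158 156]
 [132 152 156 157 156 153 155 152 158 154 156 157]]
[[101  69 131 151 150 149 149 152 151 151 151 152]
 [ 96  71 118 148 152 152 150 150 149 151 150 148]
 [ 96  83 104 157 155 145 148 149 152 153 148 151]
 [ 92  88  94 137 140 145 144 144 144 149 154 150]
 [ 84  95  98 130 145 148 141 144 141 144 149 152]
 [ 80  74  92 141 142 143 144 146 146 144 151 152]
 [ 86  72  93 142 145 146 144 144 145 145 151 149]
 [ 81  73  75 124 145 146 144 143 146 142 154 147]
 [ 80  69  76 117 136 145 141 140 148 148 150 154]
 [ 81  96  65 108 136 129 128 133 148 151 154 150]
 [ 75  95  84 103 129 132 143 154 148 150 148 154]
 [ 71  90  84  94 155 153 150 150 149 151 153 151]]
```

The jar lid shows at the same pixels as before, with low contrast through the cover. Handing in.

```bash
python3 -c "
from workcell import env
print(env.hand_in(), env.get_state()['clock'])"
```

```text
the job is handed in; nothing more can be done
the job is handed in; nothing more can be done
```

I took the wide-foot burger press off its hook and stood it upright in the tray beside the jar. Then I swung the cover down, pressed its front edge shut, and handed the job in at about 31 s of the 72 s allowed.

**Last checks**
- **Cover:** the camera fit puts it at 0.00 ± 0.02 rad with the arm withdrawn. The side camera alone reads +0.015 and the top camera −0.007. I couldn't hear or see the catch click; I infer it from the cover not moving further under load.
- **Press:** it matches its released upright position exactly in the top view. The side view matched less well (correlation 0.72, 3 px shift), because it is seen through the cover.
- **Scraper, tamper and oil bottle:** no shift in the pictures.
- **Jar:** one check failed. The top-view match was unreliable (correlation 0.4 to 0.67) because the cover's frame now crosses the jar. The side view gave a 1 px shift, and the lid's pixels sit where they did at the start.

**What went wrong along the way**
- **First pull:** it slid over the cover's upper edge without moving it, so I repeated it from lower down.
- **Pressing force:** the last press reached about 48 N vertically (about 51 N in all) at the wrist, more than intended. That is under the 120 N wrist limit, and only the fingertips touched the cover. It would count against the 40 N limit only if fingertip contact counts as the gripper's body.
- **Joint 3:** it read −1.03 rad, right at its limit, for a moment while I pulled the press off the hook.

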